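Lay out axle parts in assembly order

TASK

Lay the axle parts out on the grey board in assembly order: the wheel flat in the middle of the square plate, and the gear flat, boss up, in the middle of the round plate. Pull the nest of three spacer tubes apart and stand them upright, each in the middle of one of the three marked circles between the plates, in order of size: the widest next to the wheel, the narrowest next to the gear. Leave the water bottle and the screwdriver where they are, and let go of everything at the end.

Things in the scene. Friction and masses are not known exactly. Their poses are not given: they have to be found in the camera images.
- board: Thin grey layout board, fixed to the table, 130 mm wide (its x) by 450 mm long (its y) by 4 mm thick. Origin: centre of its underside, on the table; z up. Three dark circle outlines (68 mm across, all alike, flush) lie on its long centre line at its y = -80, 0 and +80 mm; a plate lies towards each end at y = -170 and +170 mm, which plate at which end changes.
- square_plate: Square aluminium plate with small holes, 84 x 84 x 6 mm, fixed flat on the layout board, 170 mm from the board's centre. Origin: centre of its underside (4 mm above the table; its top is 10 mm above the table). The marked circle next to it is centred 90 mm from its centre, towards the middle of the board.
- round_plate: Round aluminium plate with small holes, 84 mm diameter, 6 mm thick, fixed flat on the layout board, 170 mm from the board's centre, at the other end from the square plate. Origin: centre of its underside (4 mm above the table; its top is 10 mm above the table). The marked circle next to it is centred 90 mm from its centre, towards the middle of the board.
- tube_large: Widest and shortest aluminium spacer tube, open at both ends: 62 mm outside diameter, 52 mm bore, 40 mm tall, about 0.1 kg. At the start it stands on the table with the other two tubes nested inside it. Origin: centre of its lower end; z along the tube, up.
- tube_medium: Middle aluminium spacer tube: 49 mm outside diameter, 39 mm bore, 70 mm tall, about 0.13 kg. At the start it stands on the table inside the large tube (1.5 mm clearance all round), its top 30 mm above the large tube's. Origin: centre of its lower end; z along the tube, up.
- tube_small: Narrowest and tallest aluminium spacer tube: 36 mm outside diameter, 27 mm bore, 100 mm tall, about 0.12 kg. At the start it stands on the table inside the middle tube (1.5 mm clearance all round), its top 30 mm above the middle tube's. Origin: centre of its lower end; z along the tube, up.
- wheel: Black rubber-tyred wheel lying flat on the table: 60 mm diameter, 30 mm thick, grey hub disc on top, about 0.12 kg. Origin: centre of its underside; z up along its axle.
- gear: Steel spur gear lying flat on the table: toothed disc 62 mm across and 10 mm thick with a round boss on top, 24 mm diameter, rising from 10 to 38 mm above the underside; about 0.14 kg. It can be held by the boss. Origin: centre of its underside; z up along its axle.
- bottle: Closed clear water bottle with a blue band, standing on the table beside the work, 64 mm diameter, 190 mm tall; not to be disturbed. Origin: centre of its underside.
- screwdriver: Screwdriver lying on the table beside the work, 190 mm long; not to be disturbed. It lies along its x, handle to -x. Origin: on the table surface, near its middle.
Mind the look-alikes: they are no part of the job. Leave any blue, orange or turquoise look-alike of the round_plate alone.

How it is judged:
By the outcome, as a careful person would: the job done as asked, in the order asked, and still so for the second after the job is handed in, with the robot touching nothing.
It also fails if it takes over 115 s, if anything falls off the work surface, if the arm or the gripper's body presses on something with over 40 N, if the wrist force passes 120 N, or if a joint passes its speed limit or range.

ROBOT

A 7-joint arm with a two-finger parallel gripper is mounted at the origin on the work surface. World frame = base frame: x ahead of the robot, y to its left, z up, the work surface at z = 0. Lengths are in mm, angles in rad, forces in N, time in s.
With the tool pointing down it reaches from about 425 to 975 mm from the base axis. Payload 16.7 kg.
Tool frame: the origin (TCP) lies at the very end of the fingers, on their centre line; the grasp point (between the pads) lies 19 mm behind it; y points along the fingers, x is the direction in which the jaws open and shut, and the axes are right-handed (so a half turn about y gives the same grasp; the last joint's range is limited). The gripper opens to 85 mm and grips with 20 to 120 N. Pads are 22 mm wide; open, the fingers measure 114 mm over their backs; the gripper's body (76 mm by 85 mm) begins 54 mm behind the grasp point. The pads swing forward as they close: fully open they stand 13 mm farther back than shut.
Start: joints at [-1.458, 0.426, 0.074, 1.606, -0.034, 1.111, -0.067], TCP at [174.71, 651.961, 231.302] pointing down, gripper open.
Joint ranges: [-2.85, 2.85], [-0.5, 2.14], [-1.23, 1.37], [0.21, 2.46], [-1.02, 4.16], [0.16, 2.05], [-2.73, 2.73]. Speed limits (rad/s): [1.89, 1.89, 2.39, 2.39, 3.01, 3.01, 3.01].

INTERFACE

Orientations are given as [roll, pitch, yaw] about the fixed x, y, z axes, in that order (R = Rz(yaw) Ry(pitch) Rx(roll)).
In Python, from rig import get_state, grab_frame, finish_job gives the robot as it stands.
- The arm moves only by the shell command python3 -m jog 'ROWS' [FORCE]. ROWS is JSON, a list of rows, each an object of numbers: "gripper": the finger opening in mm, from 0 to 85.4; "tx", "ty", "tz": the shift along the tool's x, y, z in mm; "wx", "wy", "wz": the turn, a rotation vector about the tool's x, y, z in rad. In form: [{"gripper": .., "tx": .., "ty": .., "tz": .., "wx": .., "wy": .., "wz": ..}, ...]. A call has 1 to 8 rows; each row shifts and turns the commanded pose from where the row before left it, along the tool's axes as they then stand; what a row does not reach is not made up. A row lasts 1/8 s, in which the tool goes at most 62.5 mm and 10.7 degrees, less where a joint would pass 70% of its speed; a pose out of reach is approached as far as the arm can. A call is refused whole if a number of a shift passes 62.5 or a number of a turn 0.188, either way. A call with a gripper value outside its range is refused whole. The fingers move at their own pace and stop on an object; FORCE is the grip in N (left out, the last holds). Time passes only in rows, so rows that do not move let the fingers close. It gives the time, the measured TCP pose, the force and the opening at its end, in the units of the state.
- get_state(): the state, without advancing time (a new reading comes with each control period).
- grab_frame(name): name is "scene" or "side" or "wrist"; returns a dict with "color" (420x560x3 uint8, red, green, blue), "z_map" (420x560 float32, mm along the optical axis (not along the pixel's ray), 0 where there is no reading), "camera_matrix" (3x3 intrinsics, pixels), "R" (3x3) and "t" (3): a world point X has camera coordinates R X + t. Camera axes: x right, y down, z forward; pixel columns grow to the right and rows downward; lengths in mm; the calibration is good to about 2 mm. A picture is of the moment at which its call begins.
- finish_job(): hands the job in, once; it reports no verdict.
The state is a dict: "time_s": time; "qpos": joint angles; "dq": joint speeds; "tau": joint torques, N m; "position": TCP position; "tool_rot": TCP orientation; "ft_force": force on the tool from outside, world axes, zero at the start; "wrist_torque": the same for the moment, N m; "finger_gap": opening from 0.0 (shut) to 1.0 (fully open).
Only numpy, scipy, OpenCV 4.12 (cv2) and the standard library are available. Lean on these libraries where they do the work, as an engineer would, in place of code of your own. Each camera call takes 0.05 s, during which the arm holds its last target.

## Working session

There is one attempt and no reset: what is moved stays moved. The work goes in short steps, Python scripts to look and compute and a shell command to move; the robot and the scene stay as the last step left them, time stands still between calls to the robot, and variables do not carry over. Pictures are saved under pics/ and viewed, and the job is handed in when it is done.

```bash
ls; mkdir -p pics; python3 - <<'E'
from rig import get_state, grab_frame
import cv2
print(get_state())
for n in ["scene","side","wrist"]:
    f=grab_frame(n); cv2.imwrite(f"pics/{n}0.png",f["color"][:,:,::-1]); print(n,f["camera_matrix"].tolist(),f["R"].tolist(),f["t"].tolist())
E
```

```text
pics
{'time_s': 0.0, 'qpos': array([-1.45848038,  0.4267642 ,  0.0738905 ,  1.60658686, -0.03410263,
        1.11079838, -0.06710194]), 'dq': array([-0.00089399, -0.00077953,  0.00157219,  0.00012804,  0.00018719,
        0.00034123, -0.00022751]), 'tau': array([ 6.32226056e-04, -9.49833798e+01,  3.76126796e+00, -4.63520229e+01,
        1.92586065e-02,  1.02072748e-02, -3.50446435e-06]), 'position': array([174.66151255, 651.60025384, 230.5991951 ]), 'tool_rot': array([-1.57090844e+00,  1.29128717e-03,  1.30891009e+00]), 'ft_force': array([-0.43143271, -0.56806449, -0.95977761]), 'wrist_torque': array([-0.01949984,  0.00688262,  0.00242651]), 'finger_gap': 0.996189163259794}
scene [[521.2227450671512, 0.0, 282.0063783707526], [0.0, 521.2227450671512, 206.102237806724], [0.0, 0.0, 1.0]] [[-0.6666313975983574, 0.7453818451644083, -0.0029128397421064635], [0.5240116541174815, 0.4658628850709376, -0.7130102093676101], [-0.5301078815534834, -0.4768413543440677, -0.701147599797784]] [381.3848611983049, -307.8851793355742, 1580.6224874510776]
side [[449.4313157062726, 0.0, 279.32581282558846], [0.0, 449.4313157062726, 199.64088520369992], [0.0, 0.0, 1.0]] [[0.9177039626728173, -0.39723069860590277, -0.005216222740152199], [-0.2752495885475841, -0.6263190349104097, -0.72935734075505], [0.2864561064089822, 0.6707698849784172, -0.6841130465844418]] [-553.3247084226773, 225.65758702367125, 1166.9074001223573]
wrist [[294.9672918771597, 0.0, 281.11731228998445], [0.0, 294.9672918771597, 211.61749926938518], [0.0, 0.0, 1.0]] [[0.25933442185983424, 0.9657873318259023, 0.0006980854045918287], [0.9325066213427049, -0.2505858287388179, 0.2600733427079649], [0.25135047004260874, -0.06679500071027995, -0.9655886127588059]] [-674.408713637678, -31.996430607562868, 377.08468512992266]
```

View pics/scene0.png

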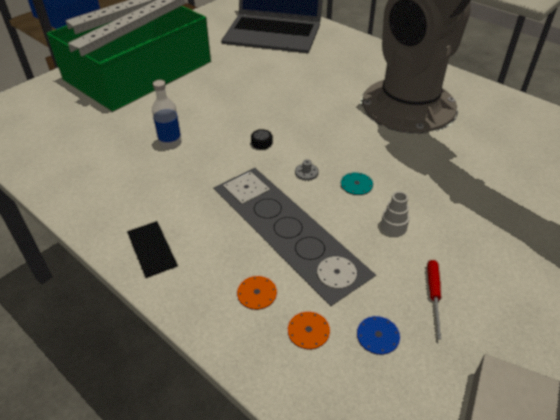

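View pics/side0.png

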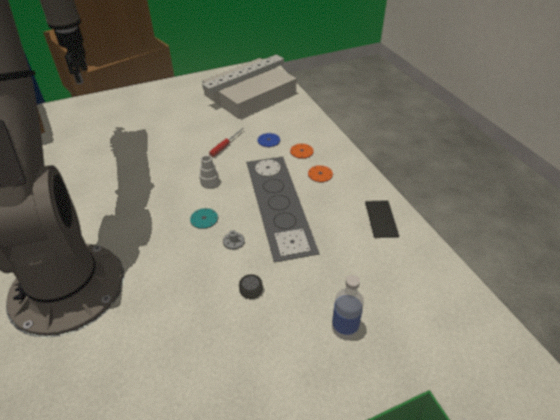

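View pics/wrist0.png

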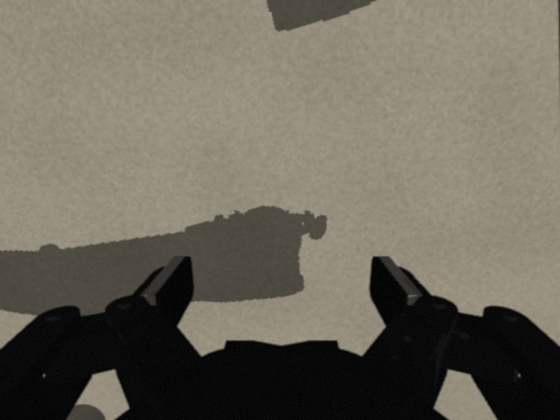

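```bash
cat > h.py <<'E'
from rig import get_state, grab_frame
import numpy as np, cv2
def ray(f,u,v,z):
    K,R,t=f["camera_matrix"],f["R"],f["t"]
    d=R.T@np.linalg.inv(K)@np.array([u,v,1.]); c=-R.T@t
    return c+d*(z-c[2])/d[2]
def cloud(f):
    K,R,t=f["camera_matrix"],f["R"],f["t"]; z=f["z_map"].astype(float)
    v,u=np.indices(z.shape)
    P=np.stack([(u-K[0,2])/K[0,0]*z,(v-K[1,2])/K[1,1]*z,z],-1)-t
    W=P@R; W[z<=0]=np.nan
    return W
def proj(f,X):
    p=f["camera_matrix"]@(f["R"]@np.asarray(X,float)+f["t"]); return p[:2]/p[2]
E
python3 - <<'E'
from h import *
for n in ["scene","side"]:
    f=grab_frame(n); W=cloud(f); g=f["color"].astype(int)
    print(n)
    hsv=cv2.cvtColor(f["color"],cv2.COLOR_RGB2HSV)
    # table height & objects
    m=((W[...,2]>12)&(W[...,2]<180)&(W[...,0]>300)&(W[...,0]<1000)&(abs(W[...,1])<700)).astype(np.uint8)
    k,l,s,c=cv2.connectedComponentsWithStats(m)
    for i in range(1,k):
        if s[i,4]<40: continue
        P=W[l==i]; print("obj",s[i].tolist(),P.min(0).round(),P.max(0).round(),np.median(P,0).round())
    v=W[...,2][::8,::8]; print("table z",np.nanmedian(W[...,2][(abs(W[...,2])<15)]))
    # dark board
    b=f["color"].max(2); roi=(W[...,2]<25)&(W[...,2]>-15)&(W[...,0]>300)
    m=((b<95)&(hsv[...,1]<60)&roi).astype(np.uint8)
    k,l,s,c=cv2.connectedComponentsWithStats(m)
    for i in range(1,k):
        if s[i,4]<300: continue
        print("dark",s[i].tolist(),c[i].round(1))
        cn,_=cv2.findContours((l==i).astype(np.uint8),cv2.RETR_EXTERNAL,cv2.CHAIN_APPROX_NONE)
        q=np.array([ray(f,*p[0],4)[:2] for p in max(cn,key=len)],np.float32)
        print(cv2.minAreaRect(q))
E
```

```text
scene
obj [88, 25, 106, 84, 4505] [ 300. -700.   12.] [ 621. -628.  163.] [ 491. -638.   91.]
obj [152, 86, 30, 61, 1190] [ 570. -414.   12.] [ 634. -356.  179.] [ 612. -372.   93.]
obj [251, 129, 22, 19, 332] [ 406. -227.   12.] [ 467. -166.   34.] [ 442. -192.   28.]
obj [303, 160, 10, 14, 110] [430. -38.  12.] [459. -10.  41.] [452. -23.  32.]
obj [382, 192, 28, 43, 902] [438. 221.  12.] [494. 282. 104.] [476. 257.  58.]
obj [427, 260, 15, 80, 588] [502. 367.  12.] [663. 482.  29.] [559. 410.  21.]
obj [466, 354, 94, 66, 4649] [636. 563.  12.] [792. 700.  74.] [704. 627.  69.]
table z -0.6729957956164312
dark [56, 78, 56, 34, 337] [82.6 96.6]
((639.4916381835938, -779.8362426757812), (279.0092468261719, 39.662532806396484), 89.42594909667969)
dark [214, 169, 161, 137, 5922] [295.3 237.1]
((629.0667724609375, 68.18438720703125), (446.1759948730469, 127.4114761352539), 79.36509704589844)
dark [127, 222, 51, 56, 1408] [151.6 249. ]
((878.24462890625, -119.85688018798828), (152.83450317382812, 73.08102416992188), 68.5418701171875)
dark [459, 369, 19, 51, 345] [467.9 396.6]
((716.70159
[... 212 characters left out ...]
  12.] [655. 471. 105.] [468. 237.  39.]
obj [229, 230, 12, 14, 105] [437. -45.  12.] [466. -13.  41.] [448. -35.  31.]
obj [239, 274, 24, 24, 446] [ 405. -232.   12.] [ 466. -171.   36.] [ 434. -207.   30.]
obj [332, 285, 32, 53, 1278] [ 569. -428.   12.] [ 633. -366.  180.] [ 588. -411.  107.]
obj [367, 390, 83, 30, 1298] [ 490. -696.   39.] [ 621. -639.  164.] [ 604. -645.  137.]
table z 0.2768647613197068
dark [248, 158, 70, 103, 2695] [279.4 206.9]
((628.0262451171875, 62.78886413574219), (441.216796875, 122.64553833007812), 79.16706085205078)
dark [366, 201, 33, 37, 843] [381.4 219.1]
((881.3468627929688, -119.38045501708984), (149.40847778320312, 70.62079620361328), 68.45551300048828)
```

```bash
cat >> h.py <<'E'
from scipy.spatial.transform import Rotation as Ro
def go(x,y,z):
    s=get_state(); R=Ro.from_euler('xyz',s["tool_rot"]).as_matrix(); d=np.array([x,y,z])-s["position"]
    print("t",round(s["time_s"],2),"pos",s["position"].round(1),"rot",s["tool_rot"].round(3),"delta tool",(R.T@d).round(1),"gap",round(s["finger_gap"],3))
E
python3 -m jog '[{"wy":0.187,"gripper":85},{"wy":0.187},{"wy":0.187},{"wy":0.187},{"wy":0.187},{"wy":0.187},{"wy":0.187},{"wy":0.187}]' 30
python3 - <<'E'
from h import *
go(468,251,250)
f=grab_frame("wrist"); print(-f["R"].T@f["t"], f["R"].T[:,2])
for n in ["scene","side"]:
    f=grab_frame(n);W=cloud(f)
    hsv=cv2.cvtColor(f["color"],cv2.COLOR_RGB2HSV)
    m=((f["color"].min(2)>150)&(hsv[...,1]<40)&(W[...,0]>550)&(W[...,0]<720)&(abs(W[...,1])<350)).astype(np.uint8)
    m=cv2.morphologyEx(m,cv2.MORPH_CLOSE,np.ones((5,5)))
    k,l,s,c=cv2.connectedComponentsWithStats(m)
    for i in range(1,k):
        if s[i,4]<100: continue
        print(n,s[i].tolist(),c[i].round(1),ray(f,*c[i],10).round(1))
E
```

```text
t 0.25 pos [174.7 651.8 231. ] rot [-1.571e+00  1.000e-03  1.309e+00] delta tool [-311.2  -18.8 -387.1] gap 0.998
[109.98216389 668.59463365 373.20296299] [ 0.25143636 -0.06628161 -0.96560163]
side [226, 148, 53, 72, 1169] [252.3 169.2] [610.  242.5  10. ]
side [284, 176, 93, 145, 3974] [323.4 267. ] [ 636.7 -217.6   10. ]
side [276, 231, 32, 24, 569] [291.7 241.9] [ 596.3 -102.9   10. ]invalid input at $[0]: expected keys gripper, tx, ty, tz, wx, wy, wz
```

```bash
python3 -m jog '[{"gripper":85,"tx":0,"ty":0,"tz":0,"wx":0,"wy":0.187,"wz":0},{"gripper":85,"tx":0,"ty":0,"tz":0,"wx":0,"wy":0.187,"wz":0},{"gripper":85,"tx":0,"ty":0,"tz":0,"wx":0,"wy":0.187,"wz":0},{"gripper":85,"tx":0,"ty":0,"tz":0,"wx":0,"wy":0.187,"wz":0},{"gripper":85,"tx":0,"ty":0,"tz":0,"wx":0,"wy":0.187,"wz":0},{"gripper":85,"tx":0,"ty":0,"tz":0,"wx":0,"wy":0.187,"wz":0},{"gripper":85,"tx":0,"ty":0,"tz":0,"wx":0,"wy":0.187,"wz":0},{"gripper":85,"tx":0,"ty":0,"tz":0,"wx":0,"wy":0.187,"wz":0}]' 30
python3 - <<'E'
from h import *
go(520,100,330)
go(468,251,330)
E
```

```text
time_s: 1.4
position: [174.7, 652.0, 231.3]
tool_rot: [-1.571, 0.0, -0.193]
ft_force: [-0.5, 0.3, 0.1]
finger_gap: 0.995
t 1.4 pos [174.7 652.  231.3] rot [-1.571  0.    -0.193] delta tool [ 444.9  -98.7 -475.4] gap 0.995
t 1.4 pos [174.7 652.  231.3] rot [-1.571  0.    -0.193] delta tool [ 364.8  -98.7 -337.2] gap 0.995
```

```bash
python3 -m jog '[{"gripper":85,"tx":48,"ty":-13,"tz":-50,"wx":0,"wy":0,"wz":0},{"gripper":85,"tx":48,"ty":-13,"tz":-50,"wx":0,"wy":0,"wz":0},{"gripper":85,"tx":48,"ty":-13,"tz":-50,"wx":0,"wy":0,"wz":0},{"gripper":85,"tx":48,"ty":-13,"tz":-50,"wx":0,"wy":0,"wz":0},{"gripper":85,"tx":48,"ty":-13,"tz":-50,"wx":0,"wy":0,"wz":0},{"gripper":85,"tx":48,"ty":-13,"tz":-50,"wx":0,"wy":0,"wz":0},{"gripper":85,"tx":48,"ty":-13,"tz":-50,"wx":0,"wy":0,"wz":0},{"gripper":85,"tx":48,"ty":-13,"tz":-50,"wx":0,"wy":0,"wz":0}]' 30
python3 -m jog '[{"gripper":85,"tx":30,"ty":0,"tz":-50,"wx":0,"wy":0,"wz":0},{"gripper":85,"tx":30,"ty":0,"tz":-50,"wx":0,"wy":0,"wz":0},{"gripper":85,"tx":0,"ty":0,"tz":0,"wx":0,"wy":0,"wz":0},{"gripper":85,"tx":0,"ty":0,"tz":0,"wx":0,"wy":0,"wz":0}]' 30
python3 - <<'E'
from h import *
go(550,90,330)
f=grab_frame("wrist"); cv2.imwrite("pics/w1.png",f["color"][:,:,::-1]); np.save("/tmp/w1.npy",f,allow_pickle=True)
E
```

```text
time_s: 2.4
position: [444.0, 238.5, 324.2]
tool_rot: [-1.57, -0.0, -0.187]
ft_force: [0.6, 0.5, 0.2]
finger_gap: 0.996
time_s: 2.9
position: [483.5, 131.1, 323.6]
tool_rot: [-1.57, 0.0, -0.187]
ft_force: [0.1, 0.8, 0.2]
finger_gap: 0.995
t 2.9 pos [483.5 131.1 323.6] rot [-1.57   0.    -0.187] delta tool [ 73.   -6.5 -28. ] gap 0.995
```

View pics/w1.png

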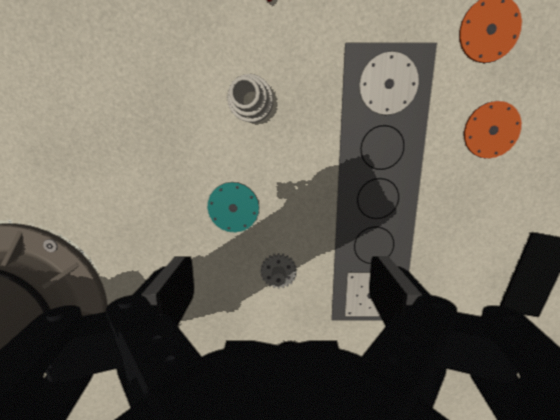

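```bash
python3 - <<'E'
from h import *
f=np.load("/tmp/w1.npy",allow_pickle=True).item()
g=f["color"].astype(int); W=cloud(f); b=g.max(2)
print("table",np.nanmedian(W[20:60,120:220,2]), "board",np.nanmedian(W[60:110,350:358,2]))
for p in [(360,55),(420,55),(389,60),(300,30)]: print(p,g[p[1],p[0]])
# round plate
m=np.zeros(b.shape,np.uint8); r=(slice(46,122),slice(350,428)); m[r]=(b[r]>110); m=cv2.morphologyEx(m,cv2.MORPH_CLOSE,np.ones((9,9)))
cn,_=cv2.findContours(m,0,cv2.CHAIN_APPROX_NONE); c=max(cn,key=len)[:,0]
q=np.array([ray(f,*p,10)[:2] for p in c.astype(float)],np.float32); cc,rr=cv2.minEnclosingCircle(q); print("round",cc,rr,q.mean(0), cv2.fitEllipse(q))
# hole
m=np.zeros(b.shape,np.uint8); r=(slice(74,94),slice(379,399)); m[r]=b[r]<100; M=cv2.moments(m,True); print("hole",ray(f,M['m10']/M['m00'],M['m01']/M['m00'],10).round(1))
# board long edges: rays
E_={}
for v in list(range(50,130,4)):
    row=b[v]; 
    d=np.abs(np.diff(row))
    for side,(a,e) in {"L":(336,352),"R":(418,440)}.items():
        u=a+np.argmax(d[a:e])+.5; E_.setdefault(side,[]).append(ray(f,u,v,4)[:2])
for s,p in E_.items():
    p=np.array(p,np.float32); vx=cv2.fitLine(p,cv2.DIST_HUBER,0,.01,.01).ravel(); print(s,vx,np.degrees(np.arctan2(vx[1],vx[0])))
# tube rim
for z,ex in ((100,18),(70,24.5),(40,31)):
    lo=(abs(W[...,2]-z)<4)&(W[...,0]<520)&(W[...,0]>420)&(W[...,1]>150)
    P=W[lo]; print(z,len(P),P.min(0).round(1),P.max(0).round(1),((P.min(0)+P.max(0))/2).round(1)[:2])
# gear
lo=(W[...,2]>30)&(W[...,2]<45)&(W[...,0]<480)&(W[...,1]<20)&(W[...,1]>-70); P=W[lo]; print("gear",len(P),P.min(0).round(1),P.max(0).round(1),((P.min(0)+P.max(0))/2).round(1))
E
```

```text
table -0.11043329997135437 board 3.617721513864983
(360, 55) [81 78 75]
(420, 55) [77 75 71]
(389, 60) [175 167 154]
(300, 30) [178 169 149]
round (658.408447265625, 233.80398559570312) 42.454612731933594 [658.43976 234.4049 ] ((658.473876953125, 233.79969787597656), (82.76716613769531, 83.58589172363281), 80.22803497314453)
hole [658.8 233.6  10. ]
L [1.8174484e-01 9.8334575e-01 5.9322955e+02 2.4015488e+02] 79.52859
R [1.8670401e-01 9.8241621e-01 7.1967664e+02 2.1258423e+02] 79.2395
100 357 [443.7 230.6  96.1] [478.3 265.8 101.7] [461.  248.2]
70 377 [437.  224.4  66.2] [485.2 272.2  74. ] [461.1 248.3]
40 402 [430.5 217.7  36. ] [491.7 278.9  43.9] [461.1 248.3]
gear 338 [ 80.6 -39.3  30. ] [458.9  19.7  44.9] [269.8  -9.8  37.5]
```

```bash
python3 - <<'E'
from h import *
go(461,248.3,150)
E
```

```text
t 2.95 pos [483.3 131.7 323.5] rot [-1.571  0.    -0.186] delta tool [-43.4 173.5 110.4] gap 0.997
```

```bash
python3 -m jog '[{"gripper":85,"tx":-11,"ty":30,"tz":28,"wx":0,"wy":0,"wz":0},{"gripper":85,"tx":-11,"ty":30,"tz":28,"wx":0,"wy":0,"wz":0},{"gripper":85,"tx":-11,"ty":30,"tz":28,"wx":0,"wy":0,"wz":0},{"gripper":85,"tx":-11,"ty":30,"tz":27,"wx":0,"wy":0,"wz":0},{"gripper":70,"tx":0,"ty":27,"tz":0,"wx":0,"wy":0,"wz":0},{"gripper":70,"tx":0,"ty":26,"tz":0,"wx":0,"wy":0,"wz":0},{"gripper":70,"tx":0,"ty":0,"tz":0,"wx":0,"wy":0,"wz":0}]' 30
python3 - <<'E'
from h import *
go(461,248.3,76)
f=grab_frame("wrist"); cv2.imwrite("pics/w2.png",f["color"][:,:,::-1]); W=cloud(f)
for z in (100,70,40):
    lo=(abs(W[...,2]-z)<4)&(W[...,0]<520)&(W[...,0]>410)&(W[...,1]>205)&(W[...,1]<290)
    P=W[lo]; print(z,len(P),P.min(0).round(1),P.max(0).round(1),((P.min(0)+P.max(0))/2).round(1)[:2])
E
```

```text
time_s: 3.82
position: [459.5, 248.6, 149.0]
tool_rot: [-1.574, 0.002, -0.185]
ft_force: [0.4, 0.8, -0.1]
finger_gap: 0.818
t 3.83 pos [459.5 248.6 149. ] rot [-1.574  0.002 -0.185] delta tool [ 1.7 73.   0.2] gap 0.818
100 933 [443.  230.4  96. ] [478.2 265.9 101.4] [460.6 248.2]
70 893 [436.5 233.3  66. ] [484.7 272.6  73.9] [460.6 252.9]
40 828 [429.8 230.5  36. ] [491.2 279.   43.9] [460.5 254.7]
```

View pics/w2.png

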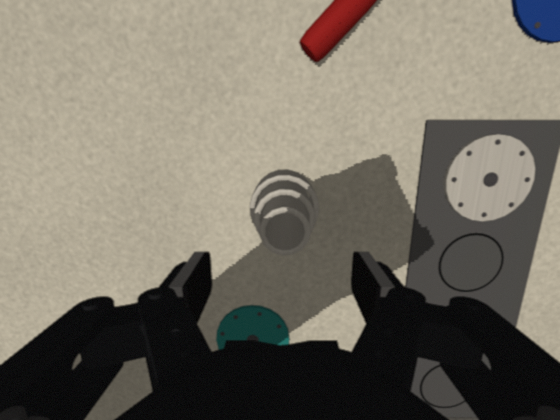

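Nest centred between the jaws at about (283,230); measurement agrees. Descending and gripping the small tube.

```bash
python3 -m jog '[{"gripper":70,"tx":0.5,"ty":24,"tz":0,"wx":0,"wy":0,"wz":0},{"gripper":70,"tx":0.5,"ty":24,"tz":0,"wx":0,"wy":0,"wz":0},{"gripper":70,"tx":0,"ty":24,"tz":0,"wx":0,"wy":0,"wz":0},{"gripper":30,"tx":0,"ty":0,"tz":0,"wx":0,"wy":0,"wz":0},{"gripper":30,"tx":0,"ty":0,"tz":0,"wx":0,"wy":0,"wz":0},{"gripper":30,"tx":0,"ty":0,"tz":0,"wx":0,"wy":0,"wz":0},{"gripper":30,"tx":0,"ty":0,"tz":0,"wx":0,"wy":0,"wz":0},{"gripper":30,"tx":0,"ty":0,"tz":0,"wx":0,"wy":0,"wz":0}]' 40
python3 - <<'E'
from h import *
go(460,248.3,76)
E
```

```text
time_s: 4.88
position: [462.6, 248.7, 80.0]
tool_rot: [-1.569, -0.001, -0.187]
ft_force: [-1.8, -0.6, 7.5]
finger_gap: 0.41
t 4.88 pos [462.6 248.7  80. ] rot [-1.569e+00 -1.000e-03 -1.870e-01] delta tool [-2.5  4.  -0.9] gap 0.41
```

```bash
python3 -m jog '[{"gripper":30,"tx":0,"ty":-20,"tz":0,"wx":0,"wy":0,"wz":0},{"gripper":30,"tx":0,"ty":-25,"tz":0,"wx":0,"wy":0,"wz":0},{"gripper":30,"tx":0,"ty":-30,"tz":0,"wx":0,"wy":0,"wz":0},{"gripper":30,"tx":0,"ty":-30,"tz":0,"wx":0,"wy":0,"wz":0},{"gripper":30,"tx":0,"ty":-20,"tz":0,"wx":0,"wy":0,"wz":0},{"gripper":30,"tx":0,"ty":0,"tz":0,"wx":0,"wy":0,"wz":0}]' 40
python3 - <<'E'
from h import *
go(641.8,145.3,200)
for n in ["wrist","side"]:
    f=grab_frame(n); cv2.imwrite(f"pics/{n}3.png",f["color"][:,:,::-1])
E
```

```text
time_s: 5.62
position: [462.6, 248.6, 205.4]
tool_rot: [-1.568, -0.002, -0.187]
ft_force: [0.0, -0.9, -2.6]
finger_gap: 0.414
t 5.62 pos [462.6 248.6 205.4] rot [-1.568 -0.002 -0.187] delta tool [195.3   5.5 -68.2] gap 0.414
```

View pics/wrist3.png

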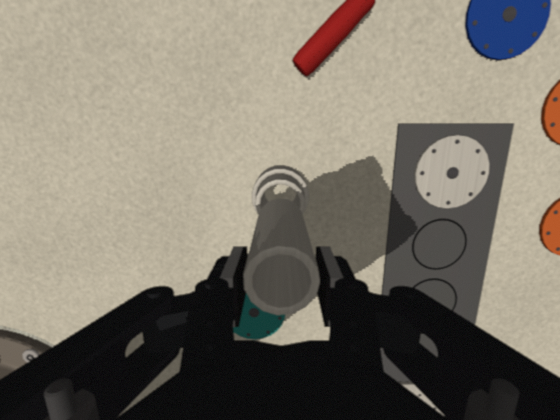

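View pics/side3.png

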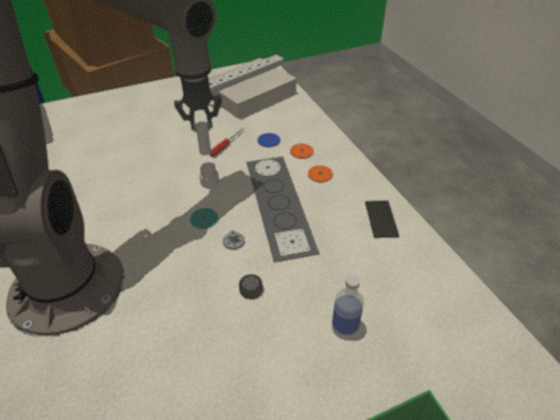

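```bash
python3 - <<'E'
from h import *
f=grab_frame("wrist"); b=f["color"].astype(int).max(2)
m=np.zeros(b.shape,np.uint8); r=(slice(160,186),slice(440,466)); m[r]=b[r]<100; M=cv2.moments(m,True); print("hole",ray(f,M['m10']/M['m00'],M['m01']/M['m00'],10).round(1))
m=np.zeros(b.shape,np.uint8); r=(slice(214,274),slice(408,471)); print(np.percentile(b[r],[1,5,20,50])); m[r]=b[r]<np.percentile(b[r],50)-18
cn,_=cv2.findContours(m,cv2.RETR_EXTERNAL,cv2.CHAIN_APPROX_NONE); c=max(cn,key=len)[:,0].astype(float)
q=np.array([ray(f,*p,4)[:2] for p in c],np.float32); print("circ",cv2.fitEllipse(q),cv2.minEnclosingCircle(q))
E
```

```text
hole [658.5 233.6  10. ]
[36. 43. 73. 80.]
circ ((639.0234985351562, 148.39913940429688), (63.1464729309082, 83.34703063964844), 39.78148651123047) ((633.9717407226562, 154.5736846923828), 46.03857421875)
```

```bash
python3 -m jog '[{"gripper":30,"tx":39,"ty":0,"tz":-14,"wx":0,"wy":0,"wz":0},{"gripper":30,"tx":39,"ty":0,"tz":-14,"wx":0,"wy":0,"wz":0},{"gripper":30,"tx":39,"ty":0,"tz":-14,"wx":0,"wy":0,"wz":0},{"gripper":30,"tx":39,"ty":0,"tz":-13,"wx":0,"wy":0,"wz":0},{"gripper":30,"tx":39,"ty":20,"tz":-13,"wx":0,"wy":0,"wz":0},{"gripper":30,"tx":0,"ty":40,"tz":0,"wx":0,"wy":0,"wz":0},{"gripper":30,"tx":0,"ty":20,"tz":0,"wx":0,"wy":0,"wz":0},{"gripper":30,"tx":0,"ty":0,"tz":0,"wx":0,"wy":0,"wz":0}]' 40
python3 - <<'E'
from h import *
go(641.8,145.3,84)
f=grab_frame("wrist"); cv2.imwrite(f"pics/w4.png",f["color"][:,:,::-1])
E
```

```text
time_s: 6.78
position: [639.7, 145.0, 121.9]
tool_rot: [-1.573, 0.003, -0.187]
ft_force: [-0.5, -0.3, -1.7]
finger_gap: 0.413
t 6.78 pos [639.7 145.  121.9] rot [-1.573  0.003 -0.187] delta tool [ 2.1 37.9  0.8] gap 0.413
```

View pics/w4.png

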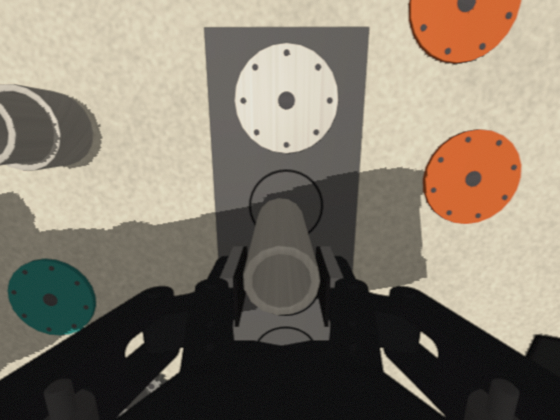

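```bash
python3 -m jog '[{"gripper":30,"tx":2,"ty":15,"tz":0.8,"wx":0,"wy":0,"wz":0},{"gripper":30,"tx":0,"ty":12,"tz":0,"wx":0,"wy":0,"wz":0},{"gripper":30,"tx":0,"ty":6,"tz":0,"wx":0,"wy":0,"wz":0},{"gripper":30,"tx":0,"ty":0,"tz":0,"wx":0,"wy":0,"wz":0},{"gripper":30,"tx":0,"ty":0,"tz":0,"wx":0,"wy":0,"wz":0}]' 40
python3 - <<'E'
from h import *
go(641.8,145.3,84)
f=grab_frame("wrist"); cv2.imwrite(f"pics/w5.png",f["color"][:,:,::-1])
for a in np.linspace(0,6.28,9): print(proj(f,[641.8+34*np.cos(a),145.3+34*np.sin(a),4]).round(0),end=' ')
E
```

```text
time_s: 7.45
position: [643.2, 145.3, 90.8]
tool_rot: [-1.571, -0.0, -0.187]
ft_force: [0.6, -0.6, -1.8]
finger_gap: 0.413
t 7.45 pos [643.2 145.3  90.8] rot [-1.571 -0.    -0.187] delta tool [-1.4  6.8 -0.2] gap 0.413
[322. 209.] [305. 182.] [273. 175.] [245. 193.] [240. 224.] [258. 249.] [288. 255.] [315. 239.] [323. 209.]
```

View pics/w5.png

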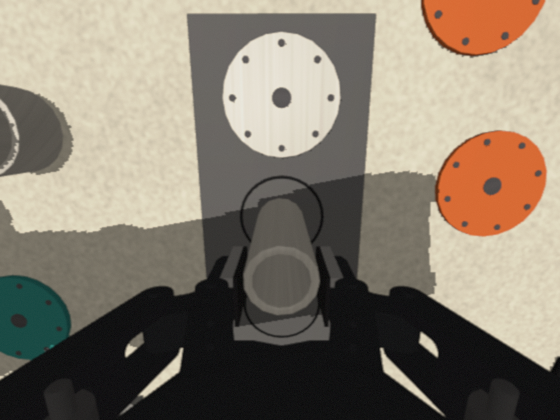

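```bash
python3 - <<'E'
from h import *
i=cv2.imread("pics/w5.png")[160:345,200:370]; i=cv2.convertScaleAbs(i,alpha=2); cv2.imwrite("pics/w5c.png",cv2.resize(i,None,fx=3.2,fy=3.2,interpolation=cv2.INTER_CUBIC))
f=grab_frame("wrist"); s=get_state(); p=s["position"]; print(p)
for z in (10,110): print(proj(f,[p[0],p[1],z]))
E
```

```text
[643.2144124  145.34664669  90.87915942]
[282.54288033 218.3746445 ]
[283.56674267 279.33511796]
```

View pics/w5c.png

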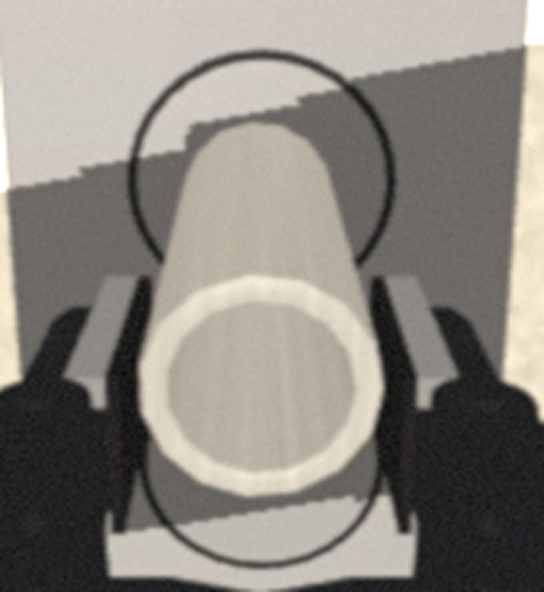

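```bash
python3 - <<'E'
from h import *
f=grab_frame("wrist"); u=np.array([.186,.9826])
def e(c,r,z): return proj(f,[*(np.array(c)+u*r),z]).round(1)
print(e((641.8,145.3),34,4), e((643.2,145.3),18,11), e((658.5,233.6),0,10))
E
```

```text
[280.8 174.7] [282.6 196.4] [280.7  97.2]
```

```bash
python3 -m jog '[{"gripper":30,"tx":0.6,"ty":4,"tz":0,"wx":0,"wy":0,"wz":0},{"gripper":30,"tx":0,"ty":3,"tz":0,"wx":0,"wy":0,"wz":0},{"gripper":30,"tx":0,"ty":0,"tz":0,"wx":0,"wy":0,"wz":0}]' 40
```

```text
time_s: 7.98
position: [643.9, 145.3, 84.1]
tool_rot: [-1.57, -0.0, -0.187]
ft_force: [-3.3, 0.3, 10.8]
finger_gap: 0.408
```

```bash
python3 -m jog '[{"gripper":60,"tx":0,"ty":0,"tz":0,"wx":0,"wy":0,"wz":0},{"gripper":60,"tx":0,"ty":0,"tz":0,"wx":0,"wy":0,"wz":0},{"gripper":60,"tx":0,"ty":0,"tz":0,"wx":0,"wy":0,"wz":0},{"gripper":70,"tx":0,"ty":-25,"tz":0,"wx":0,"wy":0,"wz":0},{"gripper":70,"tx":0,"ty":-30,"tz":0,"wx":0,"wy":0,"wz":0},{"gripper":70,"tx":-30,"ty":-40,"tz":10,"wx":0,"wy":0,"wz":0},{"gripper":70,"tx":-40,"ty":0,"tz":18,"wx":0,"wy":0,"wz":0},{"gripper":70,"tx":-40,"ty":0,"tz":18,"wx":0,"wy":0,"wz":0}]' 40
python3 - <<'E'
from h import *
go(462.6,248.3,150)
f=grab_frame("wrist"); cv2.imwrite(f"pics/w6.png",f["color"][:,:,::-1]); W=cloud(f)
for z,x,y in ((104,642,145),(70,461,248),(40,461,248)):
    lo=(abs(W[...,2]-z)<3.5)&(abs(W[...,0]-x)<45)&(abs(W[...,1]-y)<45)
    P=W[lo]; print(z,len(P),P.min(0).round(1),P.max(0).round(1),((P.min(0)+P.max(0))/2).round(1)[:2])
E
```

```text
time_s: 8.98
position: [543.1, 211.5, 178.8]
tool_rot: [-1.57, -0.0, -0.187]
ft_force: [-1.0, 0.9, 0.2]
finger_gap: 0.815
t 8.97 pos [543.1 211.5 178.8] rot [-1.57  -0.    -0.187] delta tool [-86.   28.8  21.1] gap 0.815
104 519 [624.5 126.8 100.5] [659.  162.7 105.1] [641.8 144.7]
70 939 [436.9 223.9  66.5] [485.1 272.5  71.6] [461.  248.2]
40 799 [440.6 217.9  36.5] [491.9 278.9  43.5] [466.2 248.4]
```

View pics/w6.png

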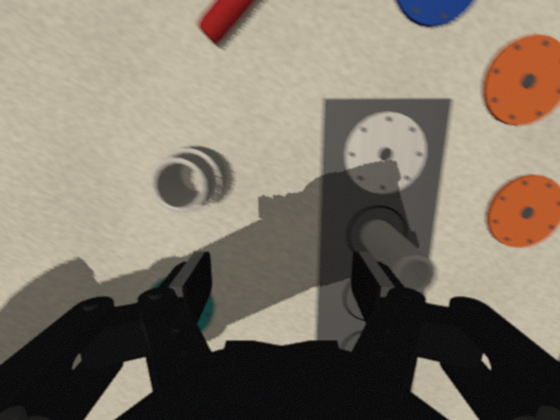

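```bash
python3 -m jog '[{"gripper":75,"tx":-43,"ty":0,"tz":11,"wx":0,"wy":0,"wz":0},{"gripper":75,"tx":-42.5,"ty":0,"tz":10.5,"wx":0,"wy":0,"wz":0},{"gripper":75,"tx":0,"ty":40,"tz":0,"wx":0,"wy":0,"wz":0},{"gripper":75,"tx":0,"ty":40,"tz":0,"wx":0,"wy":0,"wz":0},{"gripper":75,"tx":0,"ty":20,"tz":0,"wx":0,"wy":0,"wz":0},{"gripper":75,"tx":0,"ty":0,"tz":0,"wx":0,"wy":0,"wz":0}]' 40
python3 - <<'E'
from h import *
go(462.9,248.6,48)
E
```

```text
time_s: 9.78
position: [463.5, 247.2, 77.5]
tool_rot: [-1.573, 0.001, -0.187]
ft_force: [0.9, 0.3, 0.2]
finger_gap: 0.882
t 9.78 pos [463.5 247.2  77.5] rot [-1.573e+00  1.000e-03 -1.870e-01] delta tool [-0.8 29.5  1.3] gap 0.882
```

```bash
python3 -m jog '[{"gripper":75,"tx":-0.8,"ty":17,"tz":1.3,"wx":0,"wy":0,"wz":0},{"gripper":75,"tx":0,"ty":12,"tz":0,"wx":0,"wy":0,"wz":0},{"gripper":75,"tx":0,"ty":0,"tz":0,"wx":0,"wy":0,"wz":0},{"gripper":42,"tx":0,"ty":0,"tz":0,"wx":0,"wy":0,"wz":0},{"gripper":42,"tx":0,"ty":0,"tz":0,"wx":0,"wy":0,"wz":0},{"gripper":42,"tx":0,"ty":0,"tz":0,"wx":0,"wy":0,"wz":0},{"gripper":42,"tx":0,"ty":0,"tz":0,"wx":0,"wy":0,"wz":0}]' 40
python3 - <<'E'
from h import *
go(462.9,248.6,48)
E
```

```text
time_s: 10.65
position: [463.9, 249.6, 50.2]
tool_rot: [-1.57, -0.001, -0.187]
ft_force: [-1.5, -1.0, 6.2]
finger_gap: 0.559
t 10.65 pos [463.9 249.6  50.2] rot [-1.57e+00 -1.00e-03 -1.87e-01] delta tool [-0.8  2.2 -1.1] gap 0.559
```

```bash
python3 -m jog '[{"gripper":42,"tx":0,"ty":-20,"tz":0,"wx":0,"wy":0,"wz":0},{"gripper":42,"tx":0,"ty":-30,"tz":0,"wx":0,"wy":0,"wz":0},{"gripper":42,"tx":0,"ty":-40,"tz":0,"wx":0,"wy":0,"wz":0},{"gripper":42,"tx":0,"ty":-40,"tz":0,"wx":0,"wy":0,"wz":0},{"gripper":42,"tx":0,"ty":0,"tz":0,"wx":0,"wy":0,"wz":0}]' 40
python3 - <<'E'
from h import *
go(628.9,68.1,57)
f=grab_frame("side"); cv2.imwrite(f"pics/s7.png",f["color"][:,:,::-1])
f=grab_frame("wrist"); cv2.imwrite(f"pics/w7.png",f["color"][:,:,::-1]); W=cloud(f)
for z,x,y in ((40,461,248),):
    lo=(abs(W[...,2]-z)<3.5)&(abs(W[...,0]-x)<45)&(abs(W[...,1]-y)<45)
    P=W[lo]; print(z,len(P),P.min(0).round(1),P.max(0).round(1))
E
```

```text
time_s: 11.28
position: [464.7, 250.2, 182.3]
tool_rot: [-1.566, -0.002, -0.187]
ft_force: [-0.1, 0.1, -1.5]
finger_gap: 0.565
t 11.28 pos [464.7 250.2 182.3] rot [-1.566 -0.002 -0.187] delta tool [ 194.8  125.1 -148.9] gap 0.565
40 540 [430.  234.9  36.8] [491.4 279.   41.3]
```

View pics/w7.png

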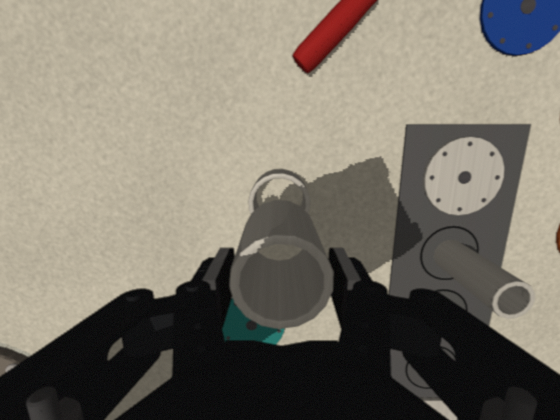

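View pics/s7.png

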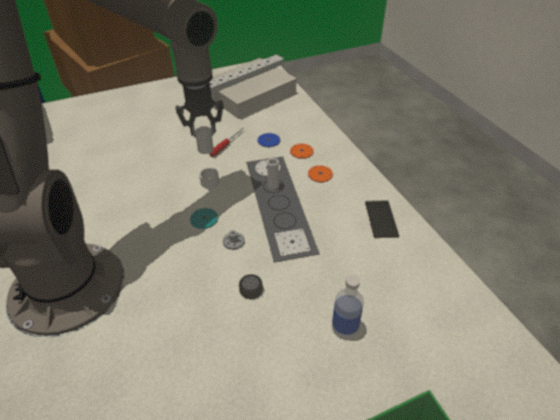

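```bash
python3 -m jog '[{"gripper":42,"tx":39,"ty":0,"tz":-30,"wx":0,"wy":0,"wz":0},{"gripper":42,"tx":39,"ty":0,"tz":-30,"wx":0,"wy":0,"wz":0},{"gripper":42,"tx":39,"ty":0,"tz":-30,"wx":0,"wy":0,"wz":0},{"gripper":42,"tx":39,"ty":0,"tz":-30,"wx":0,"wy":0,"wz":0},{"gripper":42,"tx":39,"ty":0,"tz":-29,"wx":0,"wy":0,"wz":0},{"gripper":42,"tx":0,"ty":50,"tz":0,"wx":0,"wy":0,"wz":0},{"gripper":42,"tx":0,"ty":50,"tz":0,"wx":0,"wy":0,"wz":0},{"gripper":42,"tx":0,"ty":14,"tz":0,"wx":0,"wy":0,"wz":0}]' 40
python3 -m jog '[{"gripper":42,"tx":0,"ty":0,"tz":0,"wx":0,"wy":0,"wz":0}]' 40
python3 - <<'E'
from h import *
go(628.9,68.1,54)
f=grab_frame("wrist"); cv2.imwrite(f"pics/w8.png",f["color"][:,:,::-1])
i=cv2.convertScaleAbs(f["color"][150:350,190:380,::-1],alpha=2); cv2.imwrite("pics/w8c.png",cv2.resize(i,None,fx=3,fy=3,interpolation=cv2.INTER_CUBIC))
E
```

```text
time_s: 12.38
position: [625.0, 66.0, 61.7]
tool_rot: [-1.574, 0.005, -0.188]
ft_force: [0.3, -0.4, -0.1]
finger_gap: 0.557
time_s: 12.5
position: [627.0, 66.3, 65.0]
tool_rot: [-1.572, 0.001, -0.187]
ft_force: [0.0, 0.4, -0.9]
finger_gap: 0.56
t 12.5 pos [627.   66.3  65. ] rot [-1.572e+00  1.000e-03 -1.870e-01] delta tool [ 1.5 11.   2.1] gap 0.56
```

View pics/w8c.png

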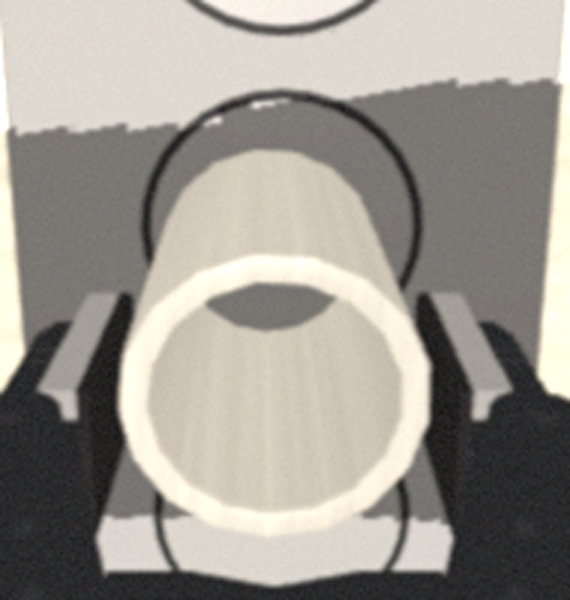

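```bash
python3 -m jog '[{"gripper":42,"tx":2,"ty":4,"tz":2,"wx":0,"wy":0,"wz":0},{"gripper":42,"tx":0,"ty":3,"tz":0,"wx":0,"wy":0,"wz":0},{"gripper":42,"tx":0,"ty":0,"tz":0,"wx":0,"wy":0,"wz":0}]' 40
python3 - <<'E'
from h import *
go(628.9,68.1,54)
f=grab_frame("wrist"); 
i=cv2.convertScaleAbs(f["color"][150:350,190:380,::-1],alpha=2); cv2.imwrite("pics/w9c.png",cv2.resize(i,None,fx=3,fy=3,interpolation=cv2.INTER_CUBIC))
u=np.array([.186,.9826]); p=get_state()["position"]
print(proj(f,[*(np.array([626.9,66.7])+34*u),4]), proj(f,[*(p[:2]+np.array([-2,-1.4])+24.5*u),p[2]-50]))
E
```

```text
time_s: 12.92
position: [629.8, 68.5, 58.8]
tool_rot: [-1.571, -0.0, -0.187]
ft_force: [-0.5, -0.1, -1.6]
finger_gap: 0.56
t 12.93 pos [629.8  68.5  58.8] rot [-1.571 -0.    -0.187] delta tool [-0.8  4.8 -0.5] gap 0.56
[279.06860279 184.12229687] [280.27878225 198.79137223]
```

View pics/w9c.png

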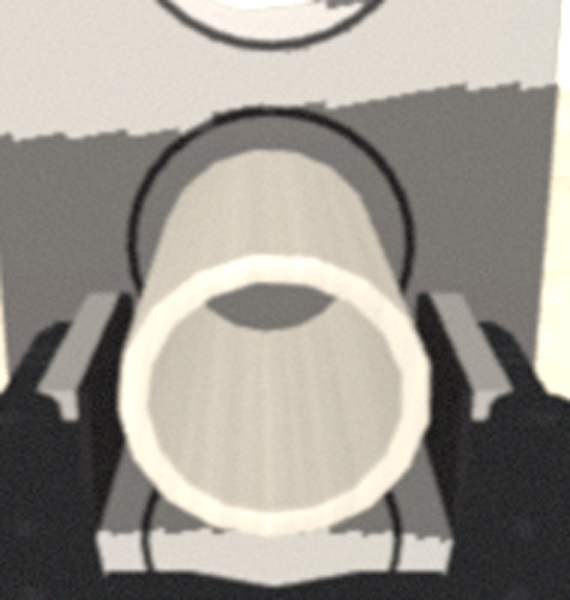

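```bash
python3 -m jog '[{"gripper":42,"tx":0,"ty":3,"tz":-0.4,"wx":0,"wy":0,"wz":0},{"gripper":42,"tx":0,"ty":2.3,"tz":0,"wx":0,"wy":0,"wz":0},{"gripper":42,"tx":0,"ty":0,"tz":0,"wx":0,"wy":0,"wz":0}]' 40
```

```text
time_s: 13.35
position: [629.8, 67.9, 54.2]
tool_rot: [-1.57, -0.0, -0.187]
ft_force: [-7.6, 1.1, 19.3]
finger_gap: 0.563
```

```bash
python3 -m jog '[{"gripper":70,"tx":0,"ty":0,"tz":0,"wx":0,"wy":0,"wz":0},{"gripper":70,"tx":0,"ty":0,"tz":0,"wx":0,"wy":0,"wz":0},{"gripper":70,"tx":0,"ty":0,"tz":0,"wx":0,"wy":0,"wz":0},{"gripper":75,"tx":0,"ty":-40,"tz":0,"wx":0,"wy":0,"wz":0},{"gripper":85,"tx":0,"ty":-50,"tz":0,"wx":0,"wy":0,"wz":0},{"gripper":85,"tx":-40,"ty":-20,"tz":30,"wx":0,"wy":0,"wz":0},{"gripper":85,"tx":-40,"ty":0,"tz":30,"wx":0,"wy":0,"wz":0},{"gripper":85,"tx":-40,"ty":0,"tz":30,"wx":0,"wy":0,"wz":0}]' 40
python3 - <<'E'
from h import *
go(462.9,248.8,120)
f=grab_frame("wrist"); cv2.imwrite(f"pics/w10.png",f["color"][:,:,::-1]); W=cloud(f)
for z,x,y in ((104,642,145),(74,627,67),(40,461,248)):
    lo=(abs(W[...,2]-z)<3.5)&(abs(W[...,0]-x)<45)&(abs(W[...,1]-y)<45)
    P=W[lo]; print(z,len(P),P.min(0).round(1),P.max(0).round(1),((P.min(0)+P.max(0))/2).round(1)[:2])
E
```

```text
time_s: 14.35
position: [527.5, 179.7, 163.4]
tool_rot: [-1.57, -0.0, -0.187]
ft_force: [1.0, 1.1, -0.7]
finger_gap: 0.993
t 14.35 pos [527.5 179.7 163.4] rot [-1.57  -0.    -0.187] delta tool [-76.3  43.4  55.9] gap 0.993
104 885 [623.8 127.1 100.5] [659.3 163.  105.5] [641.5 145.1]
74 6 [641.6  83.7  71.2] [643.9  85.8  73.5] [642.8  84.8]
40 1221 [430.5 217.3  36.5] [491.7 278.9  41.8] [461.1 248.1]
```

View pics/w10.png

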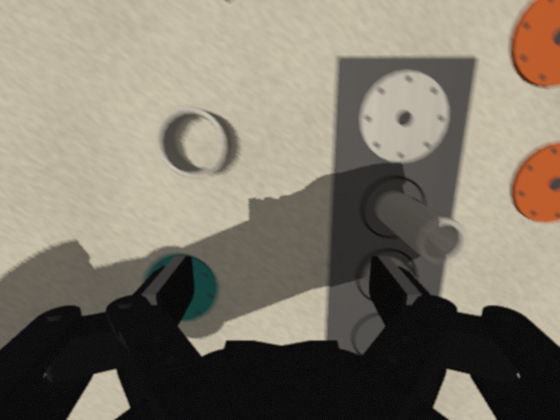

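```bash
python3 -m jog '[{"gripper":85,"tx":-38,"ty":0,"tz":28,"wx":0,"wy":0,"wz":0},{"gripper":85,"tx":-38,"ty":0,"tz":28,"wx":0,"wy":0,"wz":0},{"gripper":85,"tx":0,"ty":43,"tz":0,"wx":0,"wy":0,"wz":0},{"gripper":85,"tx":0,"ty":40,"tz":0,"wx":0,"wy":0,"wz":0},{"gripper":85,"tx":0,"ty":20,"tz":0,"wx":0,"wy":0,"wz":0},{"gripper":85,"tx":0,"ty":0,"tz":0,"wx":0,"wy":0,"wz":0},{"gripper":85,"tx":0,"ty":0,"tz":0,"wx":0,"wy":0,"wz":0}]' 40
python3 - <<'E'
from h import *
go(463,248.5,14)
E
```

```text
time_s: 15.28
position: [464.8, 247.8, 61.0]
tool_rot: [-1.57, -0.001, -0.187]
ft_force: [0.3, -0.4, 1.0]
finger_gap: 1.001
t 15.28 pos [464.8 247.8  61. ] rot [-1.57e+00 -1.00e-03 -1.87e-01] delta tool [-1.9 47.   0.3] gap 1.001
```

```bash
python3 -m jog '[{"gripper":85,"tx":-1.9,"ty":20,"tz":0.5,"wx":0,"wy":0,"wz":0},{"gripper":85,"tx":0,"ty":18,"tz":0,"wx":0,"wy":0,"wz":0},{"gripper":85,"tx":0,"ty":9,"tz":0,"wx":0,"wy":0,"wz":0},{"gripper":85,"tx":0,"ty":0,"tz":0,"wx":0,"wy":0,"wz":0},{"gripper":54,"tx":0,"ty":0,"tz":0,"wx":0,"wy":0,"wz":0},{"gripper":54,"tx":0,"ty":0,"tz":0,"wx":0,"wy":0,"wz":0},{"gripper":54,"tx":0,"ty":0,"tz":0,"wx":0,"wy":0,"wz":0},{"gripper":54,"tx":0,"ty":0,"tz":0,"wx":0,"wy":0,"wz":0}]' 40
python3 - <<'E'
from h import *
go(463,248.5,12)
E
```

```text
time_s: 16.27
position: [462.8, 248.7, 14.1]
tool_rot: [-1.57, -0.0, -0.187]
ft_force: [-3.4, -2.9, 12.7]
finger_gap: 0.715
t 16.27 pos [462.8 248.7  14.1] rot [-1.57  -0.    -0.187] delta tool [ 0.2  2.1 -0.2] gap 0.715
```

```bash
python3 -m jog '[{"gripper":54,"tx":0,"ty":-25,"tz":0,"wx":0,"wy":0,"wz":0},{"gripper":54,"tx":0,"ty":-45,"tz":0,"wx":0,"wy":0,"wz":0},{"gripper":54,"tx":0,"ty":-45,"tz":0,"wx":0,"wy":0,"wz":0},{"gripper":54,"tx":0,"ty":-20,"tz":-20,"wx":0,"wy":0,"wz":0},{"gripper":54,"tx":30,"ty":0,"tz":-40,"wx":0,"wy":0,"wz":0},{"gripper":54,"tx":35,"ty":0,"tz":-40,"wx":0,"wy":0,"wz":0},{"gripper":54,"tx":35,"ty":0,"tz":-40,"wx":0,"wy":0,"wz":0},{"gripper":54,"tx":0,"ty":0,"tz":0,"wx":0,"wy":0,"wz":0}]' 40
python3 - <<'E'
from h import *
go(614.6,-11.6,24)
f=grab_frame("wrist"); cv2.imwrite(f"pics/w11.png",f["color"][:,:,::-1]); W=cloud(f)
b=f["color"].astype(int).max(2)
E
```

```text
time_s: 17.27
position: [536.2, 88.1, 148.9]
tool_rot: [-1.571, -0.002, -0.193]
ft_force: [-0.8, 0.9, -0.7]
finger_gap: 0.715
t 17.27 pos [536.2  88.1 148.9] rot [-1.571 -0.002 -0.193] delta tool [ 95.8 125.1 -82.8] gap 0.715
```

View pics/w11.png

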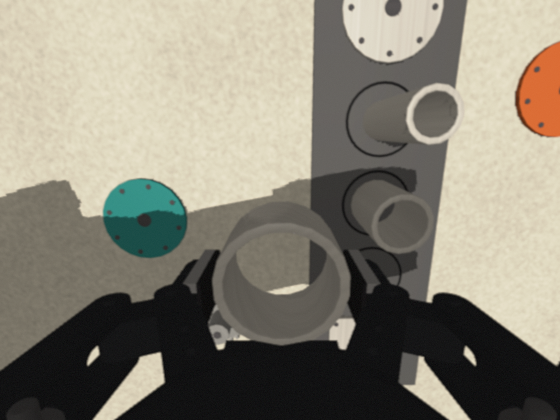

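```bash
python3 -m jog '[{"gripper":54,"tx":32,"ty":0,"tz":-40,"wx":0,"wy":0,"wz":0},{"gripper":54,"tx":32,"ty":0,"tz":-42,"wx":0,"wy":0,"wz":0},{"gripper":54,"tx":31,"ty":20,"tz":0,"wx":0,"wy":0,"wz":0},{"gripper":54,"tx":0,"ty":50,"tz":0,"wx":0,"wy":0,"wz":0},{"gripper":54,"tx":0,"ty":44,"tz":0,"wx":0,"wy":0,"wz":0},{"gripper":54,"tx":0,"ty":0,"tz":0,"wx":0,"wy":0,"wz":0},{"gripper":54,"tx":0,"ty":0,"tz":0,"wx":0,"wy":0,"wz":0}]' 40
python3 - <<'E'
from h import *
go(614.6,-11.6,18.2)
f=grab_frame("wrist"); cv2.imwrite(f"pics/w12.png",f["color"][:,:,::-1])
i=cv2.convertScaleAbs(f["color"][150:350,190:380,::-1],alpha=2); cv2.imwrite("pics/w12c.png",cv2.resize(i,None,fx=3,fy=3,interpolation=cv2.INTER_CUBIC))
u=np.array([.186,.9826]); p=get_state()["position"]
print(proj(f,[*(np.array([612.1,-11.9])+34*u),4]), proj(f,[*(p[:2]+np.array([-2,-.5])+31*u),p[2]-14]))
E
```

```text
time_s: 18.2
position: [613.5, -5.3, 35.8]
tool_rot: [-1.57, -0.001, -0.186]
ft_force: [0.5, -0.3, -0.6]
finger_gap: 0.713
t 18.2 pos [613.5  -5.3  35.8] rot [-1.57e+00 -1.00e-03 -1.86e-01] delta tool [ 2.3 17.6 -6. ] gap 0.713
[282.80768901 197.89353268] [280.5119816  199.78625706]
```

View pics/w12c.png

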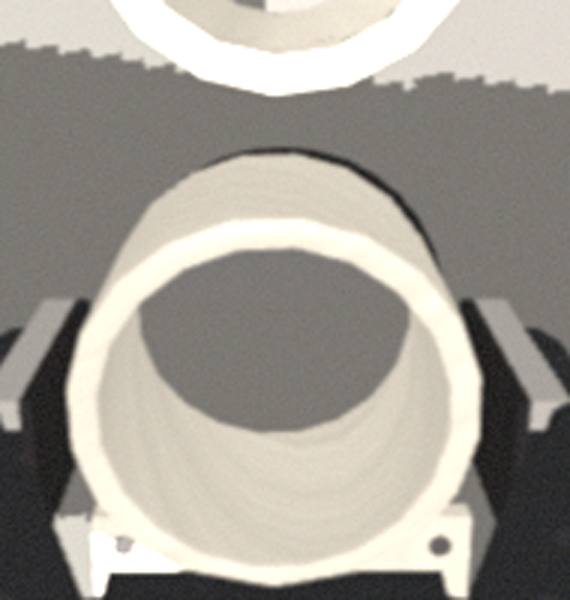

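```bash
python3 -m jog '[{"gripper":54,"tx":2,"ty":6,"tz":-6,"wx":0,"wy":0,"wz":0},{"gripper":54,"tx":0,"ty":6,"tz":0,"wx":0,"wy":0,"wz":0},{"gripper":54,"tx":0,"ty":0,"tz":0,"wx":0,"wy":0,"wz":0},{"gripper":54,"tx":0,"ty":0,"tz":0,"wx":0,"wy":0,"wz":0}]' 40
python3 - <<'E'
from h import *
go(614.6,-11.6,18.2)
f=grab_frame("wrist"); cv2.imwrite(f"pics/w13.png",f["color"][:,:,::-1])
i=cv2.convertScaleAbs(f["color"][150:350,190:380,::-1],alpha=2); cv2.imwrite("pics/w13c.png",cv2.resize(i,None,fx=3,fy=3,interpolation=cv2.INTER_CUBIC))
u=np.array([.186,.9826]); p=get_state()["position"]
print(proj(f,[*(np.array([612.1,-11.9])+34*u),4]), proj(f,[*(p[:2]+np.array([-2,-.5])+31*u),p[2]-14]))
E
```

```text
time_s: 18.75
position: [613.6, -12.1, 22.2]
tool_rot: [-1.571, 0.0, -0.187]
ft_force: [-0.2, 0.6, -0.7]
finger_gap: 0.716
t 18.75 pos [613.6 -12.1  22.2] rot [-1.571  0.    -0.187] delta tool [0.9 4.  0.7] gap 0.716
[280.42911126 191.40121709] [279.8550086  199.63812119]
```

View pics/w13c.png

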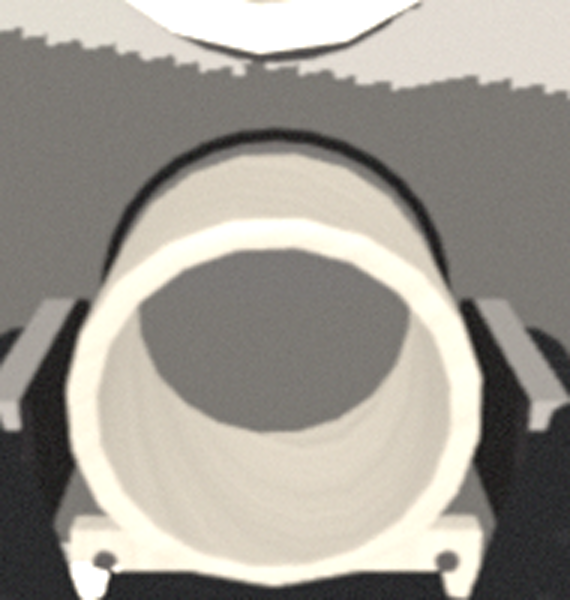

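```bash
python3 -m jog '[{"gripper":54,"tx":0.8,"ty":3,"tz":0,"wx":0,"wy":0,"wz":0},{"gripper":54,"tx":0,"ty":1.2,"tz":0,"wx":0,"wy":0,"wz":0},{"gripper":54,"tx":0,"ty":0,"tz":0,"wx":0,"wy":0,"wz":0}]' 40
```

```text
time_s: 19.18
position: [614.5, -12.1, 18.2]
tool_rot: [-1.571, -0.0, -0.187]
ft_force: [-2.4, 0.6, 6.4]
finger_gap: 0.715
```

```bash
python3 -m jog '[{"gripper":85,"tx":0,"ty":0,"tz":0,"wx":0,"wy":0,"wz":0},{"gripper":85,"tx":0,"ty":0,"tz":0,"wx":0,"wy":0,"wz":0},{"gripper":85,"tx":0,"ty":0,"tz":0,"wx":0,"wy":0,"wz":0},{"gripper":85,"tx":0,"ty":-40,"tz":0,"wx":0,"wy":0,"wz":0},{"gripper":85,"tx":0,"ty":-50,"tz":0,"wx":0,"wy":0,"wz":0},{"gripper":85,"tx":0,"ty":-50,"tz":-30,"wx":0,"wy":0,"wz":0},{"gripper":85,"tx":-20,"ty":-30,"tz":-50,"wx":0,"wy":0,"wz":0},{"gripper":85,"tx":-30,"ty":-20,"tz":-50,"wx":0,"wy":0,"wz":0}]' 40
python3 -m jog '[{"gripper":85,"tx":-30,"ty":0,"tz":-50,"wx":0,"wy":0,"wz":0},{"gripper":85,"tx":-20,"ty":0,"tz":-30,"wx":0,"wy":0,"wz":0},{"gripper":85,"tx":0,"ty":0,"tz":0,"wx":0,"wy":0,"wz":0},{"gripper":85,"tx":0,"ty":0,"tz":0,"wx":0,"wy":0,"wz":0}]' 40
python3 - <<'E'
from h import *
f=grab_frame("wrist"); cv2.imwrite(f"pics/w14.png",f["color"][:,:,::-1]); W=cloud(f); np.save("/tmp/w14.npy",f,allow_pickle=True)
for n,z,x,y in (("S",104,642,145),("M",74,627,67),("L",44,612,-12),("gear",38,448,-28),("wheel",30,436,-200)):
    lo=(abs(W[...,2]-z)<3.5)&(abs(W[...,0]-x)<45)&(abs(W[...,1]-y)<45)
    P=W[lo]; print(n,z,len(P)); 
    if len(P): print(P.min(0).round(1),P.max(0).round(1),((P.min(0)+P.max(0))/2).round(1)[:2])
E
```

```text
time_s: 20.18
position: [540.9, -132.1, 209.4]
tool_rot: [-1.571, -0.002, -0.187]
ft_force: [0.5, -0.5, -0.0]
finger_gap: 0.996
time_s: 20.68
position: [477.6, -199.5, 208.1]
tool_rot: [-1.571, -0.0, -0.187]
ft_force: [-0.3, -0.3, -0.6]
finger_gap: 0.995
S 104 0
M 74 0
L 44 147
[593.1 -44.2  40.6] [624.1 -36.5  45.6] [608.6 -40.3]
gear 38 572
[436.2 -39.8  34.7] [459.2 -16.3  40.4] [447.7 -28. ]
wheel 30 2126
[ 405.3 -229.6   26.5] [ 464.1 -171.2   32.8] [ 434.7 -200.4]
```

View pics/w14.png

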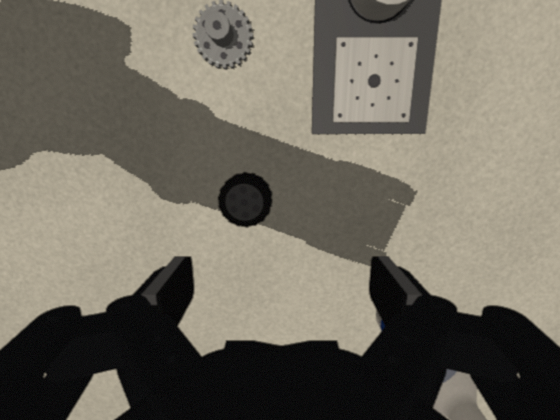

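```bash
python3 - <<'E'
from h import *
f=np.load("/tmp/w14.npy",allow_pickle=True).item(); b=f["color"].astype(int).max(2)
m=np.zeros(b.shape,np.uint8); r=(slice(70,91),slice(364,385)); m[r]=b[r]<100; M=cv2.moments(m,True); print("hole",M['m00'],ray(f,M['m10']/M['m00'],M['m01']/M['m00'],10).round(1))
m=np.zeros(b.shape,np.uint8); r=(slice(33,126),slice(325,422)); m[r]=b[r]>125; m=cv2.morphologyEx(m,cv2.MORPH_CLOSE,np.ones((9,9)))
cn,_=cv2.findContours(m,0,cv2.CHAIN_APPROX_NONE); c=max(cn,key=len)[:,0].astype(float)
print(cv2.minAreaRect(np.array([ray(f,*p,10)[:2] for p in c],np.float32)))
go(436.7,-200,60)
E
```

```text
hole 119.0 [ 595.9 -100.6   10. ]
((595.5806884765625, -100.54122924804688), (82.84503173828125, 83.76412200927734), 79.27518463134766)
t 20.73 pos [ 477.8 -199.2  208. ] rot [-1.571 -0.    -0.186] delta tool [-40.2 148.   -8.4] gap 0.993
```

```bash
python3 -m jog '[{"gripper":85,"tx":-20,"ty":30,"tz":-4,"wx":0,"wy":0,"wz":0},{"gripper":85,"tx":-20,"ty":40,"tz":-4,"wx":0,"wy":0,"wz":0},{"gripper":85,"tx":0,"ty":45,"tz":0,"wx":0,"wy":0,"wz":0},{"gripper":85,"tx":0,"ty":30,"tz":0,"wx":0,"wy":0,"wz":0},{"gripper":85,"tx":0,"ty":0,"tz":0,"wx":0,"wy":0,"wz":0},{"gripper":85,"tx":0,"ty":0,"tz":0,"wx":0,"wy":0,"wz":0}]' 40
python3 - <<'E'
from h import *
go(436.7,-200,10)
E
```

```text
time_s: 21.48
position: [437.0, -200.5, 63.8]
tool_rot: [-1.571, -0.0, -0.187]
ft_force: [0.3, -0.3, -0.4]
finger_gap: 0.992
t 21.48 pos [ 437.  -200.5   63.8] rot [-1.571 -0.    -0.187] delta tool [-0.4 53.8  0.4] gap 0.992
```

```bash
python3 -m jog '[{"gripper":85,"tx":0,"ty":25,"tz":0.4,"wx":0,"wy":0,"wz":0},{"gripper":85,"tx":0,"ty":20,"tz":0,"wx":0,"wy":0,"wz":0},{"gripper":85,"tx":0,"ty":8,"tz":0,"wx":0,"wy":0,"wz":0},{"gripper":85,"tx":0,"ty":0,"tz":0,"wx":0,"wy":0,"wz":0},{"gripper":52,"tx":0,"ty":0,"tz":0,"wx":0,"wy":0,"wz":0},{"gripper":52,"tx":0,"ty":0,"tz":0,"wx":0,"wy":0,"wz":0},{"gripper":52,"tx":0,"ty":0,"tz":0,"wx":0,"wy":0,"wz":0},{"gripper":52,"tx":0,"ty":0,"tz":0,"wx":0,"wy":0,"wz":0}]' 40
python3 - <<'E'
from h import *
go(436.7,-200,10)
E
```

```text
time_s: 22.48
position: [436.9, -200.1, 10.9]
tool_rot: [-1.57, -0.001, -0.187]
ft_force: [-3.4, 1.2, 14.9]
finger_gap: 0.686
t 22.48 pos [ 436.9 -200.1   10.9] rot [-1.57e+00 -1.00e-03 -1.87e-01] delta tool [-0.2  0.9  0. ] gap 0.686
```

```bash
python3 -m jog '[{"gripper":52,"tx":0,"ty":-25,"tz":0,"wx":0,"wy":0,"wz":0},{"gripper":52,"tx":0,"ty":-45,"tz":0,"wx":0,"wy":0,"wz":0},{"gripper":52,"tx":25,"ty":-30,"tz":25,"wx":0,"wy":0,"wz":0},{"gripper":52,"tx":38,"ty":0,"tz":34,"wx":0,"wy":0,"wz":0},{"gripper":52,"tx":38,"ty":0,"tz":34,"wx":0,"wy":0,"wz":0},{"gripper":52,"tx":38,"ty":0,"tz":34,"wx":0,"wy":0,"wz":0},{"gripper":52,"tx":0,"ty":0,"tz":0,"wx":0,"wy":0,"wz":0},{"gripper":52,"tx":0,"ty":0,"tz":0,"wx":0,"wy":0,"wz":0}]' 40
python3 - <<'E'
from h import *
go(598,-100.3,21)
f=grab_frame("wrist"); cv2.imwrite(f"pics/w15.png",f["color"][:,:,::-1]); W=cloud(f)
E
```

```text
time_s: 23.48
position: [596.1, -101.2, 110.1]
tool_rot: [-1.571, 0.0, -0.187]
ft_force: [0.1, -0.2, -0.6]
finger_gap: 0.686
t 23.48 pos [ 596.1 -101.2  110.1] rot [-1.571  0.    -0.187] delta tool [ 1.7 89.1  1.3] gap 0.686
```

View pics/w15.png

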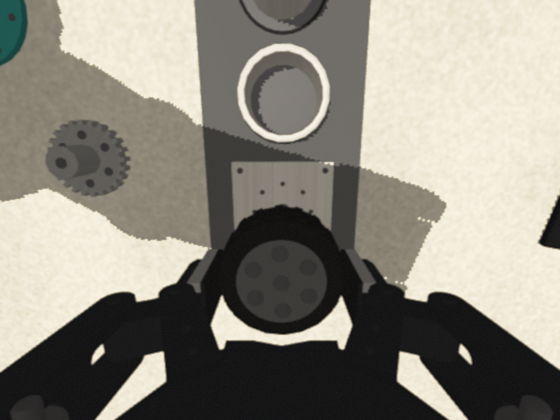

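```bash
python3 -m jog '[{"gripper":52,"tx":1.7,"ty":35,"tz":1.3,"wx":0,"wy":0,"wz":0},{"gripper":52,"tx":0,"ty":30,"tz":0,"wx":0,"wy":0,"wz":0},{"gripper":52,"tx":0,"ty":15,"tz":0,"wx":0,"wy":0,"wz":0},{"gripper":52,"tx":0,"ty":0,"tz":0,"wx":0,"wy":0,"wz":0},{"gripper":52,"tx":0,"ty":0,"tz":0,"wx":0,"wy":0,"wz":0}]' 40
python3 - <<'E'
from h import *
go(598,-100.3,21)
f=grab_frame("wrist"); cv2.imwrite(f"pics/w16.png",f["color"][:,:,::-1]); W=cloud(f)
E
```

```text
time_s: 24.15
position: [598.9, -100.5, 31.1]
tool_rot: [-1.571, -0.001, -0.188]
ft_force: [0.5, 0.4, -0.3]
finger_gap: 0.683
t 24.15 pos [ 598.9 -100.5   31.1] rot [-1.571e+00 -1.000e-03 -1.880e-01] delta tool [-1.  10.1  0. ] gap 0.683
```

View pics/w16.png

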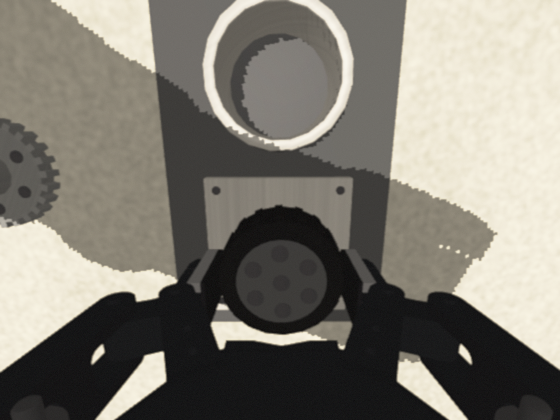

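```bash
python3 -m jog '[{"gripper":52,"tx":-1.1,"ty":5,"tz":0,"wx":0,"wy":0,"wz":0},{"gripper":52,"tx":0,"ty":4,"tz":0,"wx":0,"wy":0,"wz":0},{"gripper":52,"tx":0,"ty":1,"tz":0,"wx":0,"wy":0,"wz":0},{"gripper":52,"tx":0,"ty":0,"tz":0,"wx":0,"wy":0,"wz":0}]' 40
```

```text
time_s: 24.7
position: [597.5, -99.7, 21.0]
tool_rot: [-1.57, -0.0, -0.187]
ft_force: [-7.5, 3.9, 23.5]
finger_gap: 0.679
```

```bash
python3 -m jog '[{"gripper":85,"tx":0,"ty":0,"tz":0,"wx":0,"wy":0,"wz":0},{"gripper":85,"tx":0,"ty":0,"tz":0,"wx":0,"wy":0,"wz":0},{"gripper":85,"tx":0,"ty":0,"tz":0,"wx":0,"wy":0,"wz":0},{"gripper":85,"tx":0,"ty":-40,"tz":0,"wx":0,"wy":0,"wz":0},{"gripper":80,"tx":0,"ty":-50,"tz":0,"wx":0,"wy":0,"wz":0},{"gripper":70,"tx":-50,"ty":0,"tz":14,"wx":0,"wy":0,"wz":0},{"gripper":60,"tx":-54,"ty":0,"tz":15,"wx":0,"wy":0,"wz":0},{"gripper":60,"tx":-54,"ty":0,"tz":14,"wx":0,"wy":0,"wz":0}]' 40
python3 -m jog '[{"gripper":60,"tx":0,"ty":0,"tz":0,"wx":0,"wy":0,"wz":0},{"gripper":60,"tx":0,"ty":0,"tz":0,"wx":0,"wy":0,"wz":0}]' 40
python3 - <<'E'
from h import *
go(449.8,-27.7,16)
f=grab_frame("wrist"); cv2.imwrite(f"pics/w17.png",f["color"][:,:,::-1]); W=cloud(f)
lo=(abs(W[...,2]-38)<3.5)&(abs(W[...,0]-448)<45)&(abs(W[...,1]+28)<45); P=W[lo]; print(len(P),P.min(0).round(1),P.max(0).round(1),((P.min(0)+P.max(0))/2).round(1)[:2])
E
```

```text
time_s: 25.7
position: [448.5, -27.7, 109.7]
tool_rot: [-1.571, 0.0, -0.187]
ft_force: [0.6, 1.6, 0.3]
finger_gap: 0.7
time_s: 25.95
position: [450.8, -27.9, 110.3]
tool_rot: [-1.57, -0.001, -0.186]
ft_force: [1.0, -0.3, 0.2]
finger_gap: 0.703
t 25.95 pos [450.8 -27.9 110.3] rot [-1.57e+00 -1.00e-03 -1.86e-01] delta tool [-1.2 94.3 -0. ] gap 0.703
718 [435.6 -39.3  34.6] [458.9 -16.   39.7] [447.2 -27.6]
```

View pics/w17.png

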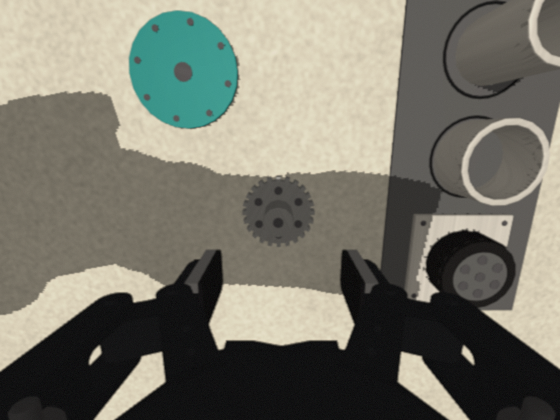

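```bash
python3 -m jog '[{"gripper":55,"tx":-1.4,"ty":35,"tz":0.4,"wx":0,"wy":0,"wz":0},{"gripper":50,"tx":0,"ty":35,"tz":0,"wx":0,"wy":0,"wz":0},{"gripper":50,"tx":0,"ty":18,"tz":0,"wx":0,"wy":0,"wz":0},{"gripper":50,"tx":0,"ty":4.5,"tz":0,"wx":0,"wy":0,"wz":0},{"gripper":50,"tx":0,"ty":0,"tz":0,"wx":0,"wy":0,"wz":0}]' 40
python3 - <<'E'
from h import *
go(449.4,-27.3,17)
E
```

```text
time_s: 26.62
position: [449.3, -28.3, 17.6]
tool_rot: [-1.571, -0.0, -0.188]
ft_force: [-0.2, 0.3, -0.9]
finger_gap: 0.584
t 26.62 pos [449.3 -28.3  17.6] rot [-1.571 -0.    -0.188] delta tool [-0.1  0.6  1. ] gap 0.584
```

```bash
python3 -m jog '[{"gripper":18,"tx":0,"ty":0,"tz":1,"wx":0,"wy":0,"wz":0},{"gripper":18,"tx":0,"ty":0,"tz":0,"wx":0,"wy":0,"wz":0},{"gripper":18,"tx":0,"ty":0,"tz":0,"wx":0,"wy":0,"wz":0},{"gripper":18,"tx":0,"ty":0,"tz":0,"wx":0,"wy":0,"wz":0},{"gripper":18,"tx":0,"ty":0,"tz":0,"wx":0,"wy":0,"wz":0}]' 50
python3 - <<'E'
from h import *
go(449.4,-27.3,17)
E
```

```text
time_s: 27.25
position: [449.7, -26.4, 18.3]
tool_rot: [-1.57, -0.001, -0.187]
ft_force: [-1.7, -0.9, 9.3]
finger_gap: 0.262
t 27.25 pos [449.7 -26.4  18.3] rot [-1.57e+00 -1.00e-03 -1.87e-01] delta tool [-0.1  1.3 -0.9] gap 0.262
```

```bash
python3 -m jog '[{"gripper":18,"tx":0,"ty":-30,"tz":0,"wx":0,"wy":0,"wz":0},{"gripper":18,"tx":0,"ty":-50,"tz":0,"wx":0,"wy":0,"wz":0},{"gripper":18,"tx":0,"ty":-50,"tz":0,"wx":0,"wy":0,"wz":0},{"gripper":18,"tx":0,"ty":-15,"tz":45,"wx":0,"wy":0,"wz":0},{"gripper":18,"tx":0,"ty":0,"tz":50,"wx":0,"wy":0,"wz":0},{"gripper":18,"tx":20,"ty":0,"tz":50,"wx":0,"wy":0,"wz":0},{"gripper":18,"tx":30,"ty":0,"tz":50,"wx":0,"wy":0,"wz":0},{"gripper":18,"tx":30,"ty":0,"tz":50,"wx":0,"wy":0,"wz":0}]' 50
python3 -m jog '[{"gripper":18,"tx":40,"ty":0,"tz":50,"wx":0,"wy":0,"wz":0},{"gripper":18,"tx":38,"ty":0,"tz":0,"wx":0,"wy":0,"wz":0},{"gripper":18,"tx":0,"ty":0,"tz":0,"wx":0,"wy":0,"wz":0},{"gripper":18,"tx":0,"ty":0,"tz":0,"wx":0,"wy":0,"wz":0}]' 50
python3 - <<'E'
from h import *
go(660.7,234.8,28.3)
f=grab_frame("wrist"); cv2.imwrite(f"pics/w18.png",f["color"][:,:,::-1])
E
```

```text
time_s: 28.25
position: [574.0, 201.5, 162.9]
tool_rot: [-1.57, -0.0, -0.186]
ft_force: [0.6, -1.1, -0.7]
finger_gap: 0.256
time_s: 28.75
position: [657.4, 232.7, 162.5]
tool_rot: [-1.571, 0.0, -0.187]
ft_force: [-0.8, -0.2, -1.2]
finger_gap: 0.264
t 28.75 pos [657.4 232.7 162.5] rot [-1.571  0.    -0.187] delta tool [  2.9 134.2   2.7] gap 0.264
```

View pics/w18.png

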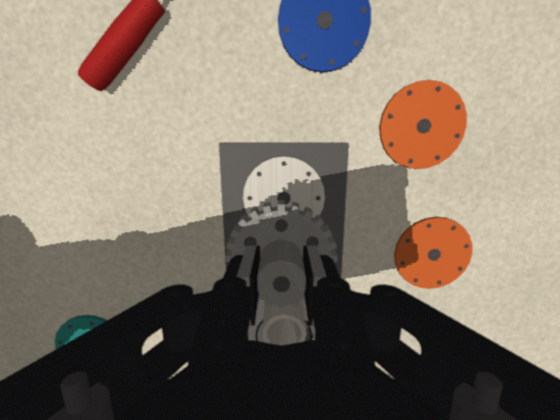

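Gear is held by its boss at (281,285), over the round plate (284,197), and the small tube is seen behind, upright. Lowering.

```bash
python3 -m jog '[{"gripper":18,"tx":2.9,"ty":35,"tz":2.7,"wx":0,"wy":0,"wz":0},{"gripper":18,"tx":0,"ty":45,"tz":0,"wx":0,"wy":0,"wz":0},{"gripper":18,"tx":0,"ty":35,"tz":0,"wx":0,"wy":0,"wz":0},{"gripper":18,"tx":0,"ty":10,"tz":0,"wx":0,"wy":0,"wz":0},{"gripper":18,"tx":0,"ty":0,"tz":0,"wx":0,"wy":0,"wz":0},{"gripper":18,"tx":0,"ty":0,"tz":0,"wx":0,"wy":0,"wz":0}]' 50
python3 - <<'E'
from h import *
go(660.7,234.8,28.3)
f=grab_frame("wrist"); cv2.imwrite(f"pics/w19.png",f["color"][:,:,::-1])
i=cv2.convertScaleAbs(f["color"][150:350,190:380,::-1],alpha=2); cv2.imwrite("pics/w19c.png",cv2.resize(i,None,fx=3,fy=3,interpolation=cv2.INTER_CUBIC))
u=np.array([.186,.9826]); p=get_state()["position"]
print(proj(f,[*(np.array([658.5,233.6])+42*u),10]), proj(f,[*(p[:2]+np.array([-2.2,-1.2])+31*u),p[2]-8]))
E
```

```text
time_s: 29.55
position: [662.1, 235.3, 39.3]
tool_rot: [-1.57, -0.002, -0.187]
ft_force: [0.1, -0.1, -0.9]
finger_gap: 0.263
t 29.55 pos [662.1 235.3  39.3] rot [-1.57  -0.002 -0.187] delta tool [-1.3 11.  -0.7] gap 0.263
[277.49733538 178.10236645] [279.46575413 203.46484146]
```

View pics/w19c.png

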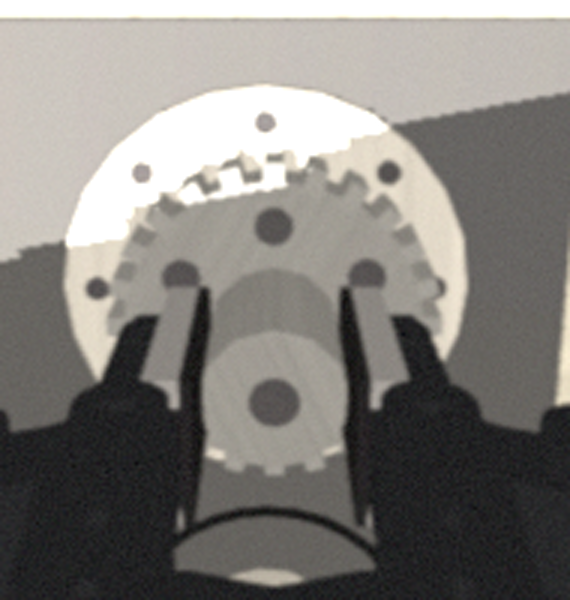

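```bash
python3 -m jog '[{"gripper":18,"tx":-1.4,"ty":5,"tz":-0.6,"wx":0,"wy":0,"wz":0},{"gripper":18,"tx":0,"ty":4,"tz":0,"wx":0,"wy":0,"wz":0},{"gripper":18,"tx":0,"ty":1.5,"tz":0,"wx":0,"wy":0,"wz":0},{"gripper":18,"tx":0,"ty":0,"tz":0,"wx":0,"wy":0,"wz":0}]' 50
python3 - <<'E'
from h import *
go(660.7,234.8,28.3)
f=grab_frame("wrist")
i=cv2.convertScaleAbs(f["color"][150:350,190:380,::-1],alpha=2); cv2.imwrite("pics/w20c.png",cv2.resize(i,None,fx=3,fy=3,interpolation=cv2.INTER_CUBIC))
E
```

```text
time_s: 30.1
position: [659.8, 234.8, 28.3]
tool_rot: [-1.57, 0.001, -0.187]
ft_force: [-11.1, -0.5, 22.5]
finger_gap: 0.264
t 30.1 pos [659.8 234.8  28.3] rot [-1.57e+00  1.00e-03 -1.87e-01] delta tool [0.9 0.  0.2] gap 0.264
```

View pics/w20c.png

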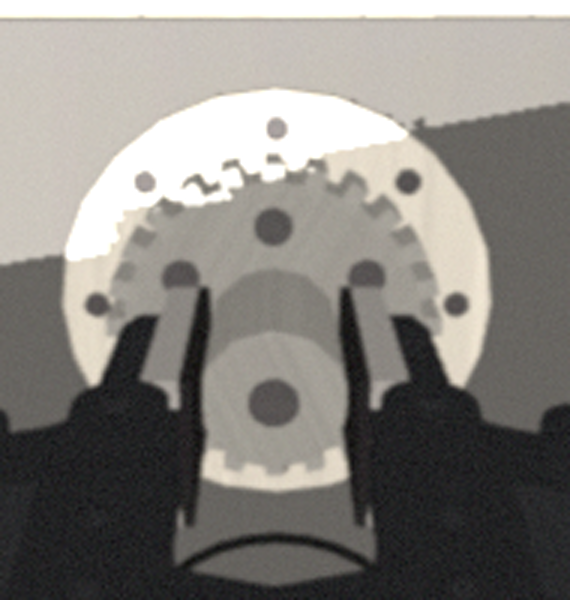

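```bash
python3 -m jog '[{"gripper":18,"tx":0,"ty":-3,"tz":0,"wx":0,"wy":0,"wz":0},{"gripper":18,"tx":0.9,"ty":0,"tz":0,"wx":0,"wy":0,"wz":0},{"gripper":18,"tx":0,"ty":0,"tz":0,"wx":0,"wy":0,"wz":0},{"gripper":18,"tx":0,"ty":2.5,"tz":0,"wx":0,"wy":0,"wz":0},{"gripper":18,"tx":0,"ty":0,"tz":0,"wx":0,"wy":0,"wz":0}]' 50
python3 - <<'E'
from h import *
go(660.7,234.8,28.3)
f=grab_frame("wrist")
i=cv2.convertScaleAbs(f["color"][150:350,190:380,::-1],alpha=2); cv2.imwrite("pics/w21c.png",cv2.resize(i,None,fx=3,fy=3,interpolation=cv2.INTER_CUBIC))
E
```

```text
time_s: 30.78
position: [660.9, 234.4, 28.3]
tool_rot: [-1.57, 0.0, -0.187]
ft_force: [-6.0, -0.8, 16.8]
finger_gap: 0.262
t 30.77 pos [660.9 234.4  28.3] rot [-1.57   0.    -0.187] delta tool [-0.2  0.   0.4] gap 0.262
```

View pics/w21c.png

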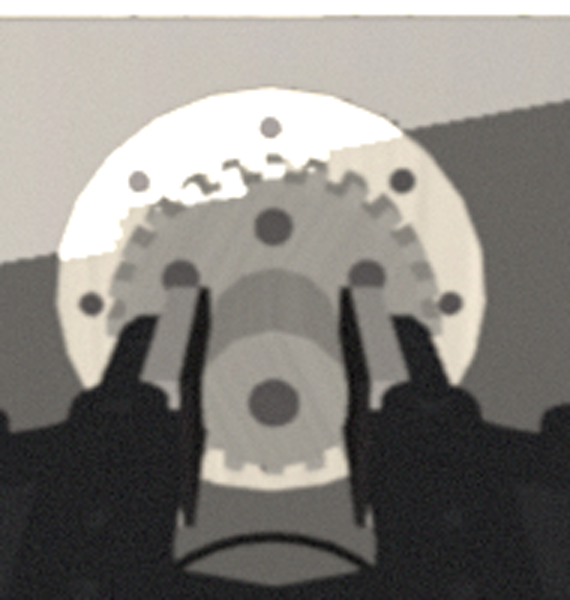

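```bash
python3 -m jog '[{"gripper":45,"tx":0,"ty":0,"tz":0,"wx":0,"wy":0,"wz":0},{"gripper":45,"tx":0,"ty":0,"tz":0,"wx":0,"wy":0,"wz":0},{"gripper":45,"tx":0,"ty":0,"tz":0,"wx":0,"wy":0,"wz":0},{"gripper":45,"tx":0,"ty":-40,"tz":0,"wx":0,"wy":0,"wz":0},{"gripper":45,"tx":0,"ty":-60,"tz":0,"wx":0,"wy":0,"wz":0},{"gripper":45,"tx":0,"ty":-60,"tz":0,"wx":0,"wy":0,"wz":0},{"gripper":45,"tx":0,"ty":-50,"tz":-40,"wx":0,"wy":0,"wz":0},{"gripper":45,"tx":0,"ty":-30,"tz":-55,"wx":0,"wy":0,"wz":0}]' 50
python3 -m jog '[{"gripper":45,"tx":0,"ty":-30,"tz":-55,"wx":0,"wy":0,"wz":0},{"gripper":45,"tx":0,"ty":0,"tz":-30,"wx":0,"wy":0,"wz":0},{"gripper":45,"tx":0,"ty":0,"tz":0,"wx":0,"wy":0,"wz":0},{"gripper":45,"tx":0,"ty":0,"tz":0,"wx":0,"wy":0,"wz":0}]' 50
cat > chk.py <<'E'
from h import *
import sys
go(600,-180,330)
f=grab_frame("wrist"); cv2.imwrite(f"pics/{sys.argv[1]}.png",f["color"][:,:,::-1]); W=cloud(f); b=f["color"].astype(int).max(2)
for n,z,x,y in (("gear",48,658.5,233.6),("S",104,641.8,145.3),("M",74,626.9,66.7),("L",44,612,-12),("wheel",40,595.7,-100.6)):
    lo=(abs(W[...,2]-z)<3)&(np.hypot(W[...,0]-x,W[...,1]-y)<42)
    P=W[lo]
    if len(P): print(n,len(P),P.min(0).round(1),P.max(0).round(1),((P.min(0)+P.max(0))/2).round(1)[:2], "target",x,y)
E
python3 chk.py w22
```

```text
time_s: 31.82
position: [643.6, 142.4, 268.4]
tool_rot: [-1.57, -0.002, -0.185]
ft_force: [1.0, -1.0, -0.3]
finger_gap: 0.525
time_s: 32.33
position: [627.5, 59.6, 295.9]
tool_rot: [-1.571, 0.0, -0.186]
ft_force: [-0.2, 0.2, -0.4]
finger_gap: 0.525
t 32.33 pos [627.5  59.6 295.9] rot [-1.571  0.    -0.186] delta tool [  17.4  -34.1 -240.5] gap 0.525
gear 352 [648.1 220.9  45.1] [671.  244.6  50. ] [659.5 232.8] target 658.5 233.6
S 389 [624.5 127.4 101.1] [659.5 162.6 105.5] [642. 145.] target 641.8 145.3
M 427 [603.6  42.7  71.1] [651.6  90.7  75.8] [627.6  66.7] target 626.9 66.7
L 423 [583.1 -42.4  41. ] [644.   18.7  45.4] [613.6 -11.9] target 612 -12
wheel 1074 [ 567.3 -129.3   37. ] [626.  -71.   42.3] [ 596.6 -100.1] target 595.7 -100.6
```

View pics/w22.png

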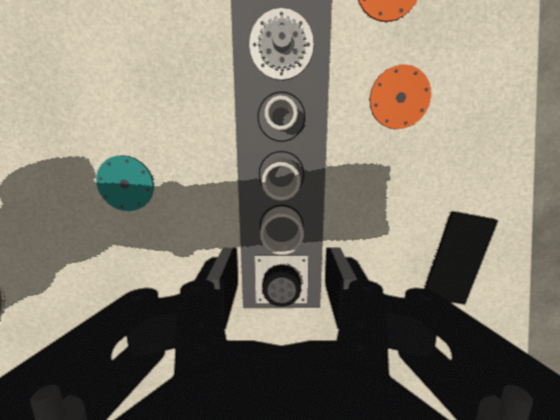

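```bash
python3 - <<'E'
from h import *
f=grab_frame("wrist"); b=f["color"].astype(int).max(2)
m=np.zeros(b.shape,np.uint8); r=(slice(3,84),slice(245,318)); m[r]=b[r]>118; m=cv2.morphologyEx(m,cv2.MORPH_CLOSE,np.ones((5,5)))
cn,_=cv2.findContours(m,0,cv2.CHAIN_APPROX_NONE); c=max(cn,key=len)[:,0].astype(float)
q=np.array([ray(f,*p,10)[:2] for p in c],np.float32); print("round",cv2.fitEllipse(q),cv2.minEnclosingCircle(q))
m=np.zeros(b.shape,np.uint8); r=(slice(250,307),slice(250,315)); m[r]=b[r]>110
cn,_=cv2.findContours(m,0,cv2.CHAIN_APPROX_NONE); c=max(cn,key=len)[:,0].astype(float)
print("square",cv2.minAreaRect(np.array([ray(f,*p,10)[:2] for p in c],np.float32)))
i=cv2.convertScaleAbs(f["color"][85:310,225:340,::-1],alpha=1.8); cv2.imwrite("pics/w23c.png",cv2.resize(i,None,fx=2.6,fy=2.6,interpolation=cv2.INTER_CUBIC))
for n in ("scene","side"):
    g=grab_frame(n); cv2.imwrite(f"pics/{n}24.png",g["color"][:,:,::-1])
E
```

```text
round ((658.63818359375, 233.80801391601562), (83.76944732666016, 84.29193878173828), 95.9088134765625) ((658.6820678710938, 233.89291381835938), 42.78709030151367)
square ((596.9396362304688, -94.7848892211914), (93.128662109375, 86.47419738769531), 79.36219024658203)
```

View pics/w23c.png

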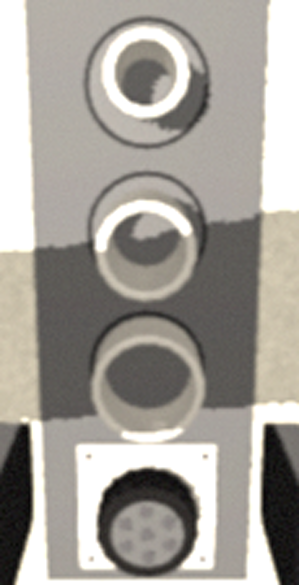

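View pics/scene24.png

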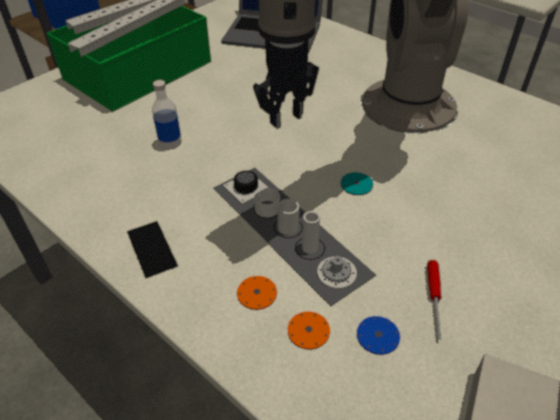

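View pics/side24.png

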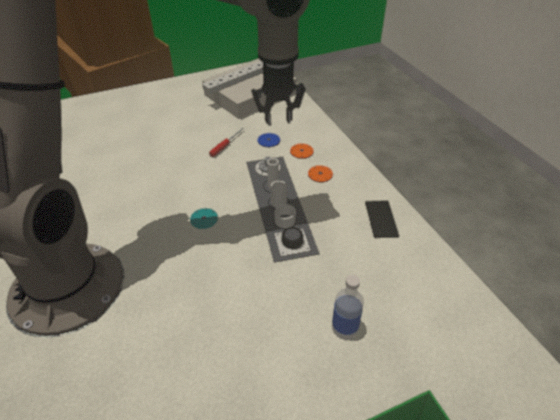

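```bash
python3 - <<'E'
from rig import *
print(finish_job(), get_state()["time_s"])
E
```

```text
the job is handed in; nothing more can be done
the job is handed in; nothing more can be done
```

I handed the job in at about 32 s of the 115 s limit, with everything released and the gripper clear at about z 296 mm.

- **Layout:** the wheel is flat on the square plate. The large, medium and small tubes stand upright on their circles in that order. The gear is flat, boss up, on the round plate.
- **Position check:** the last wrist-camera measurement put each part within about 2 mm of its target. The small tube was 0.4 mm off, the medium 0.7, the wheel 1.0, the gear 1.3 and the large tube 1.6.
- **Not disturbed:** I never touched the bottle, the screwdriver or the coloured look-alikes, and by eye they are where they were in the final scene and side pictures. I didn't re-measure their positions.

Some checks disagreed or didn't work:
- **Camera offsets:** the scene and side cameras differ by about 5 mm in y. The wrist camera reads about 2 mm low in x against the tool, so I aligned each part against its mark in the wrist picture.
- **Failed fits:** my fit of a marked circle failed because of a shadow, so I located the circles from the plate centres instead. The last fit of the square plate was spoiled by the wheel on it, so the wheel figure uses the earlier plate measurement.
- **Contact force:** set-down forces at the wrist reached about 25 N.

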